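# Load an engraving blank under a sprung hold-down clamp

## Task

Load the long plywood blank into the engraving jig: drive the plastic wedge fully in under the free end of the sprung clamp's roller, beside where the blank goes, and let go so that it props the clamp open by itself; then slide the blank lengthways beneath the open clamp until it lies flat, hard up against both the end stop and the side fence. Finally pull the wedge out so that the roller clamps the blank in place, stand the wedge flat on the bench off the jig, and leave the other things on the bench where they are.

Things in the scene. Friction and masses are not known exactly. Their poses are not given: they have to be found in the camera images.
- jig: fixed aluminium bed 240 x 240 mm, top 12 mm over the bench. Origin: centre of underside; x from the loading side to the hinge side, y to the left seen along x. Clamp hinge along y at x = 100 mm, 45 mm over the bench, on pillars at y = -105 and +115 mm, 54 mm tall. Blank's lane: y -70 to -10 mm; wedge's lane, free below the lip: centred on y = +62 mm. Nothing else stands on the bed
- clamp (a joint): hinge angle of the sprung steel clamp frame, rad; 0 = closed, lip 3 mm above the bed; grows as the lip lifts (1 mm per 0.01 rad), to 0.6. The spring presses the lip down with about 3 N closed, 5 N propped. About 0.17 on the wedge's flat top, 0.07 resting on the blank
- clamp_lip (a point): middle of the clamp's lip, a free-turning steel roller of 16 mm diameter along the jig's y, from y = -53 to +83 mm in the jig; its axis is at x = 0 in the jig, 11 mm above the bed when closed. Two side arms 12 mm wide, at y = -60 and +89 mm, run from it back to the hinge; open between
- stop_face (a point): end stop: dark steel bar 50 mm wide (y), 8 mm tall, fixed on the bed behind the lip in the blank's lane; the point is the centre of its face towards the loading side, 4 mm above the bed. Set differently each run, 45 to 65 mm behind the lip's axis. Axes as the jig's
- fence_face (a point): side fence: dark steel rib on the bed, 60 mm long (jig x = 0 to 60 mm), 7 mm tall; the point is the middle of its face towards the blank, at jig y = -70 mm, 3.5 mm above the bed
- wedge_mid (a point): loose grey plastic wedge 120 (x) x 30 x 50 mm, 120 g; point half-way along, 25 mm up; x axis points to the tip. Tip 3 mm thick at x = +60 mm, ramp up to 20 mm at x = +10, level 20 mm high to x = -10, then a grip block 50 mm tall to x = -60 whose front face meets the lip when fully in (wedge centre then about under the lip). Pushing it in takes 8 to 15 N, more if it is pressed down on the bed
- wedge: the same wedge, origin at the centre of its underside
- blank_mid (a point): loose plywood blank, flat board 150 (x) x 60 (y) x 10 mm, 80 g, the longest board on the bench; the point is its centre, x along its length
- offcut: short plywood offcut 90 x 60 x 10 mm, to be left where it is; origin at its underside
- block: plain grey plastic block 80 x 35 x 30 mm, no ramp, to be left where it is; origin at its underside
- mouse: black computer mouse 110 x 70 x 38 mm, to be left where it is; origin at its underside
- goggles: black safety goggles with amber lens, 175 mm wide, 70 mm tall, to be left where it is; origin at its underside
- driver: screwdriver, to be left where it is; origin at its underside
- jar: amber jar, 85 mm tall, to be left where it is; origin at its underside
- tape: roll of tape, 100 mm across, to be left where it is; origin at its underside
There are look-alikes about, which are no part of the job. Leave any yellow look-alike of the wedge alone. Leave any turquoise look-alike of the part that bears blank_mid alone.

How it is judged:
By the outcome, as a careful person would: the job done as asked, in the order asked, and still so for the second after the job is handed in, with the robot touching nothing.
It also fails if it takes over 72 s, if anything falls off the work surface, if the arm or the gripper's body presses on something with over 40 N, if the wrist force passes 120 N, or if a joint passes its speed limit or range.

## Robot

A 7-joint arm with a two-finger parallel gripper is mounted at the origin on the work surface. World frame = base frame: x ahead of the robot, y to its left, z up, the work surface at z = 0. Lengths are in m, angles in rad, forces in N, time in s.
With the tool pointing down it reaches from about 0.35 to 0.9 m from the base axis. Payload 8.1 kg.
Tool frame: the origin (TCP) lies between the finger pads; the fingertips stand 19 mm ahead of it and the grasp point (between the pads) is the TCP; y points along the fingers, x is the direction in which the jaws open and shut, and the axes are right-handed (so a half turn about y gives the same grasp; the last joint's range is limited). The gripper opens to 92 mm and grips with 3 to 60 N. Pads are 19 mm wide; open, the fingers measure 130 mm over their backs; the gripper's body (75 mm by 190 mm) begins 47 mm behind the grasp point.
Start: joints at [-1.218, 0.434, 0.025, 1.573, -0.012, 1.134, -0.075], TCP at [0.275, 0.561, 0.246] pointing down, gripper open.
Joint ranges: [-2.62, 2.62], [-0.44, 2.09], [-1.27, 1.32], [0.08, 2.57], [-1.32, 4.46], [0.12, 2], [-2.74, 2.74]. Speed limits (rad/s): [2.22, 2.22, 3.01, 3.01, 3.14, 3.14, 3.14].

## Interface

Orientations are given as a rotation vector (axis times angle).
In Python, from cell import arm gives the robot as it stands.
- The arm moves only by the tool move_arm, never from a script. Its argument "series" is a list of rows, each an object of numbers: "x", "y", "z": the shift along the tool's x, y, z in cm; "rx", "ry", "rz": the turn, a rotation vector about the tool's x, y, z in rad. In form: [{"x": .., "y": .., "z": .., "rx": .., "ry": .., "rz": ..}, ...]. A call has 1 to 12 rows; each row shifts and turns the pose as measured when the row begins, along the tool's axes as they then stand; what a row does not reach is not made up. A row lasts 1/8 s, in which the tool goes at most 62.5 mm and 10.7 degrees, less where a joint would pass 70% of its speed; a pose out of reach is approached as far as the arm can. A call is refused whole if a number of a shift passes 6.25 or a number of a turn 0.188, either way. A call with a gripper value outside its range is refused whole. "jaw" is the finger opening in cm, from 0 to 9.18, set as the call begins (left out, the last holds). The fingers move at their own pace and stop on an object; "newtons" is the grip in N (left out, the last holds). Time passes only in rows, so rows that do not move let the fingers close. It gives the time, the measured TCP pose, the force and the opening at its end, in the units of the state.
- arm.observe(): the state, without advancing time (a new reading comes with each control period).
- arm.get_image(name): name is "side" or "top"; returns the picture (400x640x3 uint8, blue, green, red); there is no depth.
- arm.camera_params(name): a dict with "K" (3x3 intrinsics, pixels), "R" (3x3) and "t" (3): a world point X has camera coordinates R X + t. Camera axes: x right, y down, z forward; pixel columns grow to the right and rows downward; lengths in m; the calibration is good to about 2 mm. A picture is of the moment at which its call begins. camera_params takes no time and is no camera call.
- arm.sign_off(): hands the job in, once; it reports no verdict.
The state is a dict: "clock": time; "joints": joint angles; "dq": joint speeds; "joint_efforts": joint torques, N m; "position": TCP position; "ee_rot": TCP orientation; "force": force on the tool from outside, world axes, zero at the start; "ft_torque": the same for the moment, N m; "width": opening from 0.0 (shut) to 1.0 (fully open).
Only numpy, scipy, OpenCV 4.12 (cv2) and the standard library are available. Lean on these libraries where they do the work, as an engineer would, in place of code of your own. Each camera call takes 0.05 s, during which the arm holds its last target.

## Working session

There is one attempt and no reset: what is moved stays moved. The work goes in short steps, Python scripts to look and compute and a tool call to move; the robot and the scene stay as the last step left them, time stands still between calls to the robot, and variables do not carry over. Pictures are saved under pics/ and viewed, and the job is handed in when it is done.

Besides the shell and the picture viewer there is one more tool, called after "Request:" in YAML: its name, and indented under it one key for each argument. move_arm: Moves the arm, as the interface text tells. Its arguments: {"type":"object","properties":{"series":{"type":"array","items":{"type":"object","properties":{"x":{"type":"number"},"y":{"type":"number"},"z":{"type":"number"},"rx":{"type":"number"},"ry":{"type":"number"},"rz":{"type":"number"}}}},"jaw":{"type":"number"},"newtons":{"type":"number"}},"required":["series"]}

```bash
ls; mkdir -p pics
python3 - <<'E'
from cell import arm
import cv2
for n in ("side","top"):
    im=arm.get_image(n); cv2.imwrite(f"pics/{n}0.png",im)
    p=arm.camera_params(n); print(n,p["K"],p["R"],p["t"])
print(arm.observe())
E
```

```text
pics
side [[378.6155202    0.         317.84796705]
 [  0.         378.6155202  195.22876003]
 [  0.           0.           1.        ]] [[ 0.89533408 -0.44529089 -0.00963903]
 [-0.29882865 -0.58451746 -0.75434792]
 [ 0.33027008  0.67827381 -0.65640407]] [-0.46732496  0.17664285  1.07698984]
top [[383.68025635   0.         319.1854311 ]
 [  0.         383.68025635 198.58566447]
 [  0.           0.           1.        ]] [[ 0.00211375 -0.99995654  0.00908069]
 [-0.99653456 -0.00286143 -0.08313054]
 [ 0.08315291 -0.00887351 -0.99649729]] [-0.03269555  0.51128997  1.13364283]
{'clock': 0.1, 'joints': array([-1.2176052 ,  0.43516267,  0.02495765,  1.57398668, -0.01160081,
        1.1340204 , -0.07510614]), 'dq': array([-0.00024958, -0.00104078,  0.00057339, -0.00307299,  0.00180484,
        0.00075255, -0.00032822]), 'joint_efforts': array([ 3.17166894e-03, -6.69124818e+01,  9.88325849e-01, -3.15146148e+01,
       -6.04963652e-02,  3.74169101e-02,  1.27740218e-04]), 'position': array([0.27495508, 0.56079054, 0.24502495]), 'ee_rot': array([-1.39190329, -0.86638069,  0.86825914]), 'force': array([-0.16966922, -0.02630295,  0.23473788]), 'ft_torque': array([0.03889019, 0.01170323, 0.04224721]), 'width': 0.998892825984624}
```

View pics/side0.png

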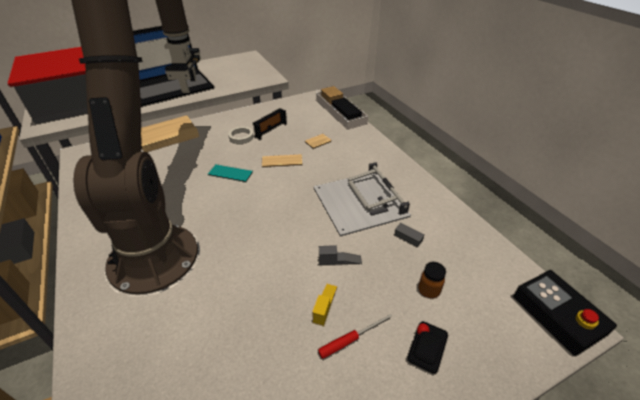

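View pics/top0.png

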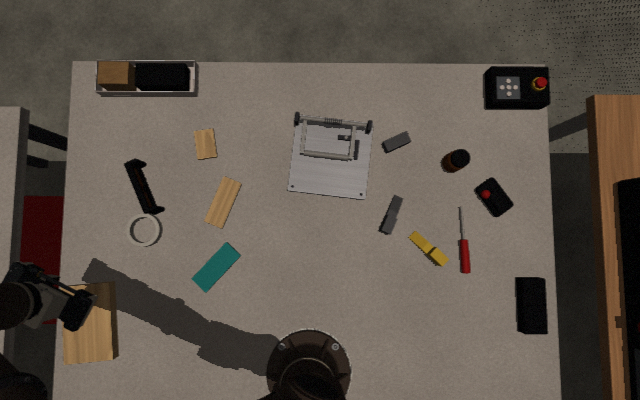

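Run:
```python
import cv2
im=cv2.imread("pics/top0.png"); 
cv2.imwrite("pics/top0_a.png",cv2.resize(im[100:300,180:440],None,fx=3,fy=3,interpolation=cv2.INTER_CUBIC))
im=cv2.imread("pics/side0.png")
cv2.imwrite("pics/side0_a.png",cv2.resize(im[130:330,180:440],None,fx=3,fy=3,interpolation=cv2.INTER_CUBIC))
```

```text
(no output)
```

View pics/top0_a.png

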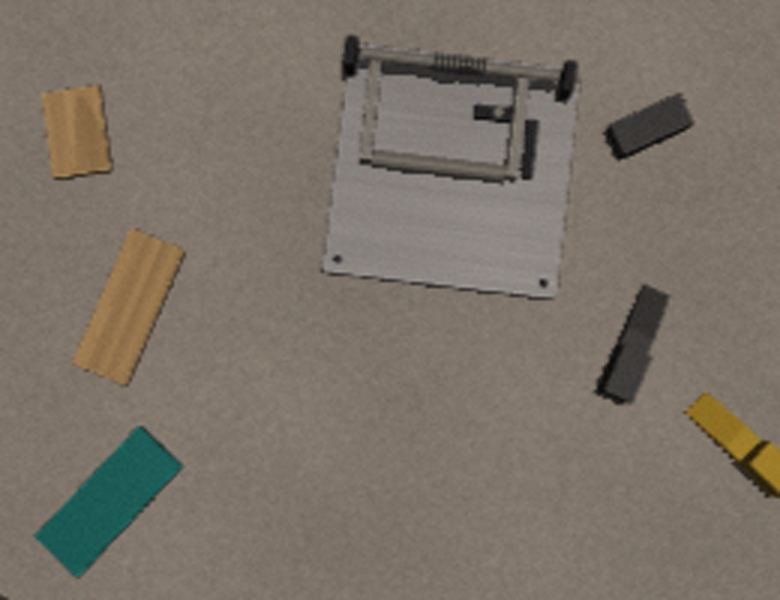

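View pics/side0_a.png

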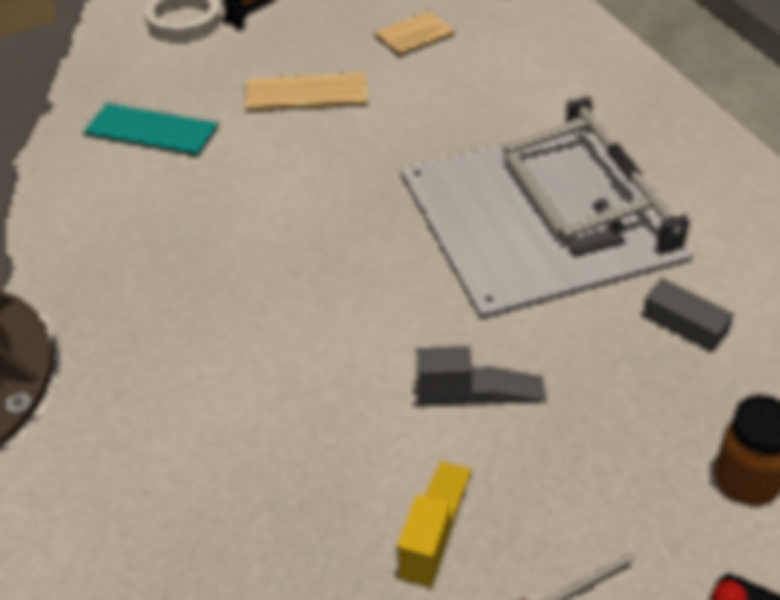

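The top view shows these candidates:
- **Wedge:** the grey stepped part at (391,215). Look-alikes are the plain grey block (396,142) and the yellow wedge (428,248).
- **Blank:** the longer wood board at (223,202). Look-alikes are the short offcut (205,144) and the turquoise board (217,267).
- **Jig:** at (330,158), with the stop at about (344,137) and the fence at about (357,150).

Next I'll take close crops to check the choices and read corners.

```bash
cat > h.py <<'E'
import numpy as np, cv2
from scipy.optimize import least_squares
from scipy.spatial.transform import Rotation as Ro
from cell import arm
P={n:arm.camera_params(n) for n in("side","top")}
def proj(n,X):
    p=P[n]; X=np.atleast_2d(X); c=X@np.array(p["R"]).T+np.array(p["t"]).ravel(); u=c@np.array(p["K"]).T; return u[:,:2]/u[:,2:]
def ray(n,uv,z):
    p=P[n];R=np.array(p["R"]);t=np.array(p["t"]).ravel()
    d=R.T@np.linalg.solve(p["K"],[uv[0],uv[1],1]); o=-R.T@t; s=(z-o[2])/d[2]; return o+s*d
def tri(a,b):
    A=[]
    for n,uv in(("side",a),("top",b)):
        p=P[n]; M=np.array(p["K"])@np.c_[p["R"],np.array(p["t"]).ravel()]
        A+= [uv[0]*M[2]-M[0],uv[1]*M[2]-M[1]]
    v=np.linalg.svd(np.array(A))[2][-1]; return v[:3]/v[3]
def crop(src,dst,x,y,w,h,f):
    im=cv2.imread(src)[y:y+h,x:x+w]; o=cv2.resize(im,None,fx=f,fy=f,interpolation=cv2.INTER_CUBIC)
    o=cv2.convertScaleAbs(o,alpha=1.5,beta=0)
    for i in range((x+9)//10*10,x+w,10):
        cv2.line(o,((i-x)*f,0),((i-x)*f,6),(0,0,255),1); cv2.putText(o,str(i),((i-x)*f,16),0,.35,(0,0,255),1)
    for j in range((y+9)//10*10,y+h,10):
        cv2.line(o,(0,(j-y)*f),(6,(j-y)*f),(0,0,255),1); cv2.putText(o,str(j),(8,(j-y)*f+4),0,.35,(0,0,255),1)
    cv2.imwrite(dst,o)
E
python3 - <<'E'
from h import *
crop("pics/top0.png","pics/c1.png",370,185,60,60,10)
crop("pics/side0.png","pics/c2.png",310,235,60,40,13)
crop("pics/top0.png","pics/c3.png",280,105,100,100,6)
crop("pics/side0.png","pics/c4.png",305,155,115,85,7)
crop("pics/top0.png","pics/c5.png",195,170,55,65,9)
crop("pics/side0.png","pics/c6.png",250,140,60,35,13)
E
```

```text
(no output)
```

View pics/c1.png

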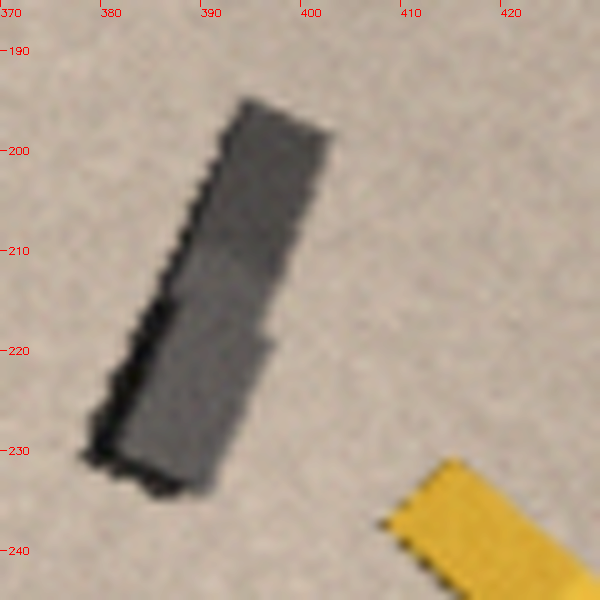

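View pics/c2.png

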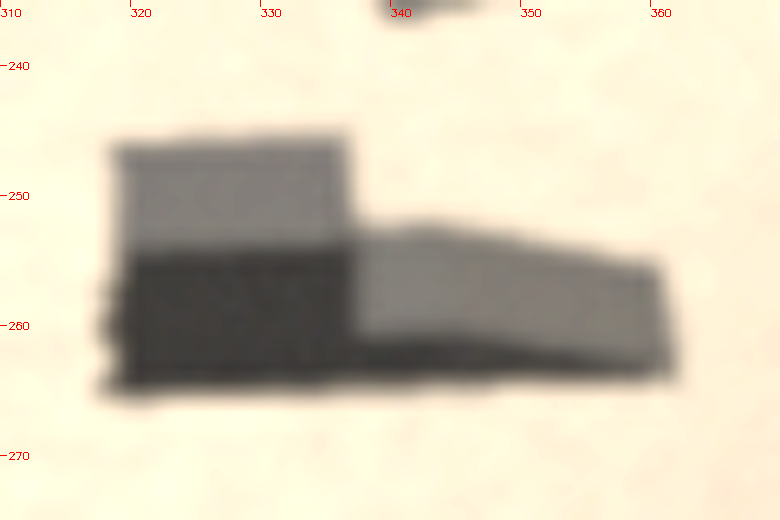

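View pics/c3.png

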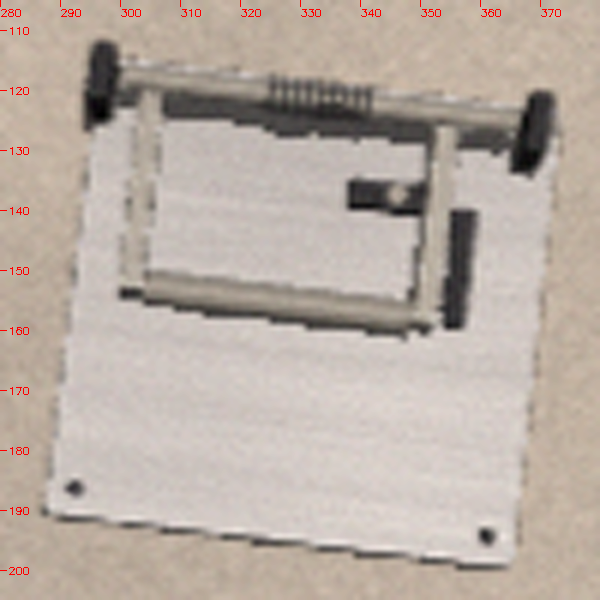

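View pics/c4.png

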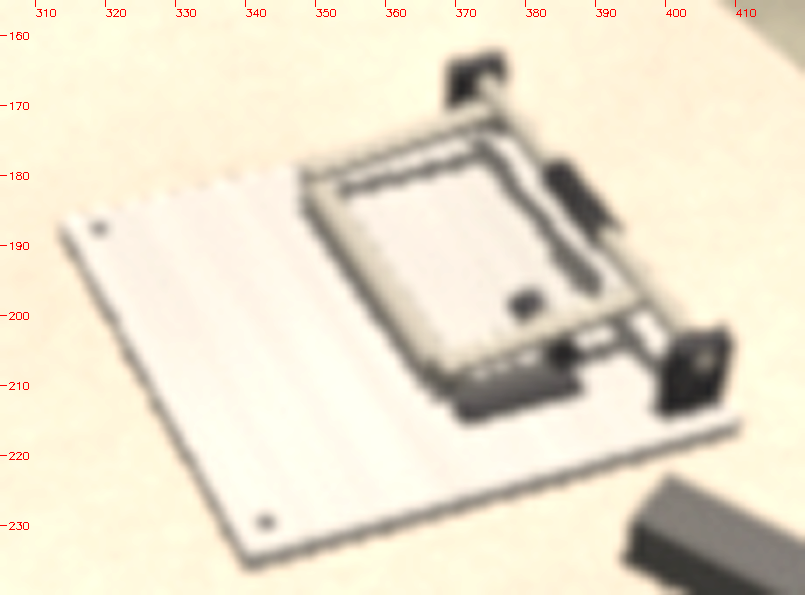

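View pics/c5.png

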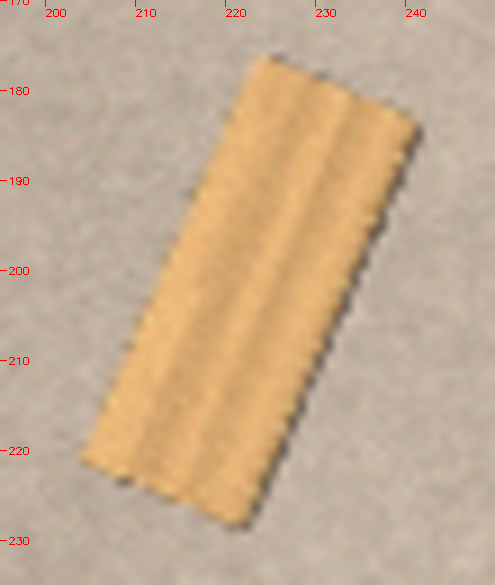

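View pics/c6.png

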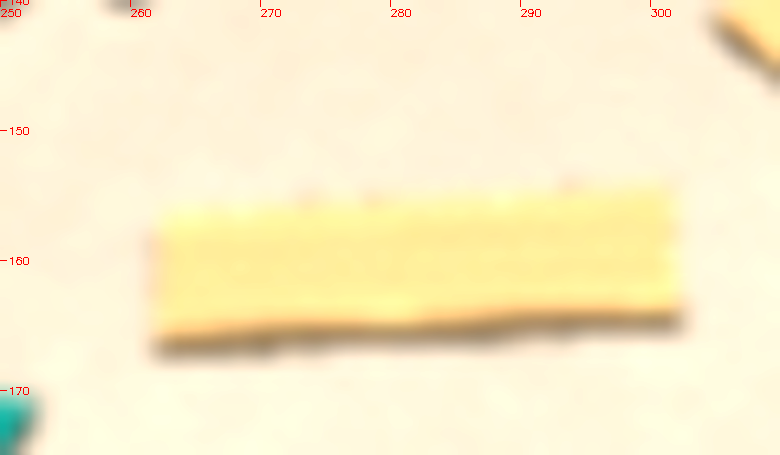

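```bash
cat >> h.py <<'E'
def fit(obs,x0,off=0.5,zfree=True):
    # obs: list (view,(u,v),(model xyz)); params x,y,z,yaw
    def res(p):
        c,s=np.cos(p[3]),np.sin(p[3]); r=[]
        for n,uv,m in obs:
            X=np.array([p[0]+c*m[0]-s*m[1],p[1]+s*m[0]+c*m[1],(p[2] if zfree else 0)+m[2]])
            r+=list(proj(n,X)[0]-(np.array(uv)-off))
        return r
    s=least_squares(res,x0,loss="soft_l1"); return s.x,np.array(res(s.x)).reshape(-1,2)
E
cat > fit1.py <<'E'
from h import *
np.set_printoptions(precision=4,suppress=True)
T,S="top","side"; m=1e-3
jig=[(T,(287,190.5),(-120*m,120*m,12*m)),(T,(365,199.5),(-120*m,-120*m,12*m)),(T,(372.6,128),(120*m,-120*m,12*m)),
 (S,(313.8,187.9),(-120*m,120*m,12*m)),(S,(340.2,234.8),(-120*m,-120*m,12*m)),(S,(410.4,215.6),(120*m,-120*m,12*m))]
for off in(0,.5):
  for zf in(True,False):
    p,r=fit(jig,[.55,0,0,-.1],off,zf); print("jig",off,p,np.sqrt((r**2).mean())); 
print(r)
w=[(T,(394.6,194.8),(60*m,15*m,3*m)),(T,(403.2,198.3),(60*m,-15*m,3*m)),(T,(397.3,219),(-10*m,-15*m,50*m)),(T,(391,234.3),(-60*m,-15*m,50*m)),(T,(381,230.2),(-60*m,15*m,50*m)),
 (S,(319,246.3),(-60*m,15*m,50*m)),(S,(336.7,245.6),(-10*m,15*m,50*m)),(S,(337,253.6),(-10*m,-15*m,50*m)),(S,(319.8,254.5),(-60*m,-15*m,50*m)),(S,(361.8,264),(60*m,-15*m,0)),(S,(360.5,255.3),(60*m,15*m,3*m)),(S,(337.2,261),(-10*m,-15*m,20*m)),(S,(319.8,264.8),(-60*m,-15*m,0))]
b=[(T,(223.7,176.2),(75*m,30*m,10*m)),(T,(241,183.5),(75*m,-30*m,10*m)),(T,(221.8,228.5),(-75*m,-30*m,10*m)),(T,(204.3,220.8),(-75*m,30*m,10*m)),
 (S,(262,156.3),(-75*m,30*m,10*m)),(S,(301.5,154.7),(75*m,30*m,10*m)),(S,(302,163.8),(75*m,-30*m,10*m)),(S,(262,165.8),(-75*m,-30*m,10*m))]
for off in(0,.5):
  for zf in(True,False):
    p,r=fit(w,[.45,-.2,0,-.4],off,zf); print("wedge",off,p,np.sqrt((r**2).mean()))
print(r)
for off in(0,.5):
  for zf in(True,False):
    p,r=fit(b,[.45,.2,0,-.4],off,zf); print("blank",off,p,np.sqrt((r**2).mean()))
print(r)
# point-wise checks
print(tri(np.array((313.8,187.9))-.5,np.array((287,190.5))-.5),tri(np.array((340.2,234.8))-.5,np.array((365,199.5))-.5),tri(np.array((319.8,254.5))-.5,np.array((391,234.3))-.5),tri(np.array((302,163.8))-.5,np.array((241,183.5))-.5))
E
python3 fit1.py
```

```text
jig 0 [ 0.6428 -0.0653 -0.0069 -0.1129] 1.4655206735766682
jig 0 [ 0.6412 -0.0669 -0.0175 -0.1174] 1.5992295203636484
jig 0.5 [ 0.6432 -0.0634 -0.0063 -0.1141] 1.364531481475097
jig 0.5 [ 0.6417 -0.065   0.0003 -0.1182] 1.4859687798719239
[[-0.1414  0.4486]
 [ 0.2871  0.9582]
 [ 1.2391 -4.4017]
 [-0.531  -1.7484]
 [-0.4388 -0.2317]
 [ 0.719  -0.5129]]
wedge 0 [ 0.4664 -0.2514 -0.0003 -0.42  ] 0.4985379505501474
wedge 0 [ 0.4663 -0.2514 -0.2039 -0.4198] 0.49845913153455146
wedge 0.5 [ 0.4668 -0.2494 -0.0003 -0.4193] 0.43572104786637034
wedge 0.5 [ 0.4667 -0.2495  0.     -0.4192] 0.4353463261870446
[[-0.3699 -0.2871]
 [ 0.0101  0.2054]
 [ 0.1766 -0.1269]
 [-0.2536  0.2191]
 [ 0.3231  0.1009]
 [-0.4374 -0.4398]
 [ 0.0453 -0.4392]
 [ 0.6265 -0.0226]
 [-0.7598 -0.1971]
 [ 0.5317  0.3645]
 [ 0.5269  0.0039]
 [ 0.166  -0.2602]
 [-0.6075  1.2828]]
blank 0 [ 0.5014  0.2616 -0.0033 -0.3891] 0.35399751346325575
blank 0 [ 0.5009  0.26    0.     -0.3893] 0.45011907881079083
blank 0.5 [ 0.5018  0.2632 -0.0021 -0.3882] 0.38025365095225255
blank 0.5 [ 0.5015  0.2622  0.0001 -0.388 ] 0.4182953277222236
[[-0.1085 -0.2497]
 [ 0.6992 -0.0973]
 [ 0.1615  0.5982]
 [-0.6109  0.7132]
 [ 0.2795 -0.0734]
 [ 0.3923 -0.4598]
 [ 0.5563 -0.2511]
 [-0.3424 -0.1506]]
[0.5388 0.0686 0.0032] [ 0.511  -0.1693  0.0092] [ 0.407  -0.2398  0.0496] [0.5591 0.2089 0.0072]
```

```bash
cat > fit2.py <<'E'
from h import *
np.set_printoptions(precision=4,suppress=True)
T,S="top","side"; m=1e-3
jig=[(T,(287,190.5),(-120*m,120*m,12*m)),(T,(365,199.5),(-120*m,-120*m,12*m)),
 (S,(313.8,187.9),(-120*m,120*m,12*m)),(S,(340.2,234.8),(-120*m,-120*m,12*m)),(S,(410.4,215.6),(120*m,-120*m,12*m)),
 (T,(354.2,159.2),(0,-70*m,19*m)),(T,(304.2,152.4),(0,83*m,25*m)),(T,(347.5,157.8),(0,-53*m,25*m))]
for zf in(True,False):
    p,r=fit(jig,[.55,0,0,-.1],.5,zf); print("jig",p,np.sqrt((r**2).mean())); 
    print(r)
p[2]=0
def J(x,y,z): c,s=np.cos(p[3]),np.sin(p[3]); return [p[0]+c*x*m-s*y*m,p[1]+s*x*m+c*y*m,z*m]
def draw(src,n,dst,x,y,w,h,f):
    im=cv2.resize(cv2.imread(src),None,fx=f,fy=f,interpolation=cv2.INTER_CUBIC)
    def pl(pts,col,cl=True):
        q=[(proj(n,np.array(J(*a)))[0]+.5)*f for a in pts]; cv2.polylines(im,[np.int32(np.round(q))],cl,col,1)
    pl([(-120,120,12),(-120,-120,12),(120,-120,12),(120,120,12)],(0,0,255))
    pl([(-8,83,23),(-8,-53,23),(8,-53,23),(8,83,23)],(0,255,0))
    pl([(0,-70,19),(60,-70,19)],(255,255,0),False)
    pl([(100,-105,45),(100,115,45)],(255,0,255),False)
    for sx in(45,55,65): pl([(sx,-15,20),(sx,-65,20)],(0,128,255),False)
    cv2.imwrite(dst,im[y*f:(y+h)*f,x*f:(x+w)*f])
draw("pics/top0.png",T,"pics/d1.png",280,105,100,100,6)
draw("pics/side0.png",S,"pics/d2.png",305,155,115,85,6)
E
python3 fit2.py
```

```text
jig [ 0.6436 -0.0648 -0.0045 -0.1168] 0.4777473371305307
[[-0.047   0.0582]
 [ 0.0839  0.4154]
 [-0.077  -0.8872]
 [ 0.1106  0.5772]
 [ 0.9635  0.2414]
 [-0.7973 -0.25  ]
 [-0.5398  0.2049]
 [ 0.5446  0.1164]]
jig [ 0.6427 -0.0657  0.0126 -0.1196] 0.6338127032591546
[[ 0.0308  0.071 ]
 [ 0.4401  0.6904]
 [-0.1612 -1.7616]
 [-0.1199 -0.2194]
 [ 1.0805 -0.4309]
 [-0.3696 -0.1692]
 [-0.2876  0.1183]
 [ 0.9553  0.1777]]
```

View pics/d1.png

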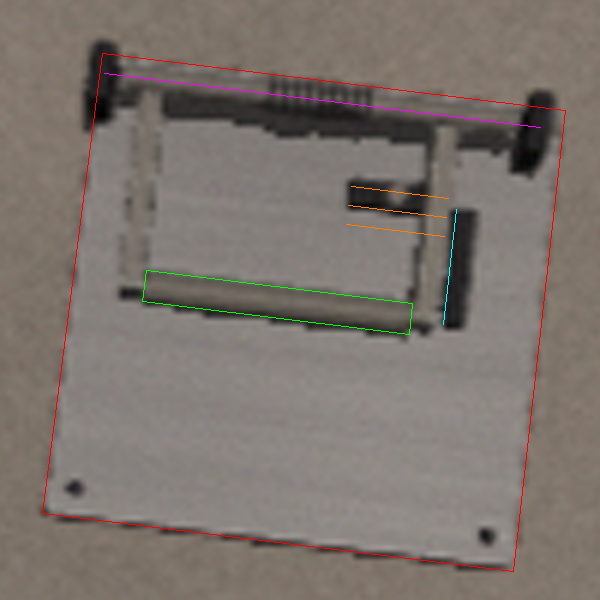

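View pics/d2.png

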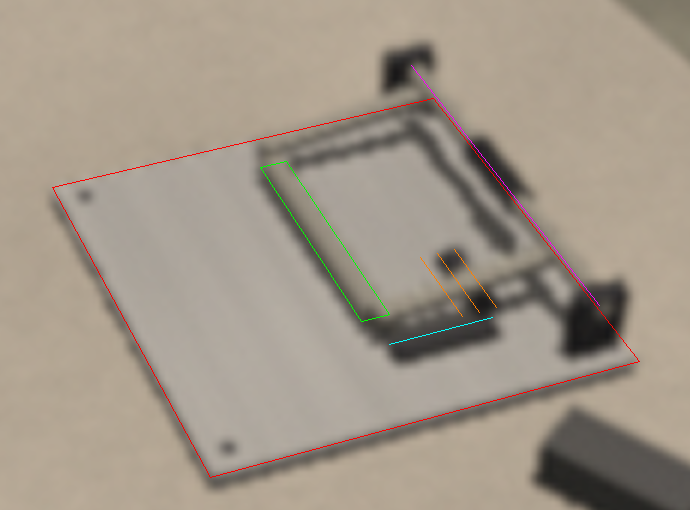

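```bash
cat > plan.py <<'E'
import sys,numpy as np
from cell import arm
from scipy.spatial.transform import Rotation as Ro
# usage: plan(x,y,z,psi): tool x axis at world angle psi, tool y down
def plan(x,y,z,psi,step=6.0,n=None,show=True):
    o=arm.observe(); R=Ro.from_rotvec(o["ee_rot"]); p=np.array(o["position"])
    X=np.array([np.cos(psi),np.sin(psi),0]); Y=np.array([0,0,-1.]); G0=Ro.from_matrix(np.c_[X,Y,np.cross(X,Y)]); G1=Ro.from_matrix(np.c_[-X,Y,np.cross(-X,Y)])
    G=min((G0,G1),key=lambda g:(R.inv()*g).magnitude())
    d=np.array([x,y,z])-p; rv=(R.inv()*G).as_rotvec()
    print("now",p.round(4),"psi",round(np.arctan2(*R.as_matrix()[[1,0],0]),3),"tilt",R.as_matrix()[:,1].round(3),"t",round(o["clock"],2),"w",round(o["width"]*91.8,1),"F",np.round(o["force"],1),"q7",round(o["joints"][6],2))
    k=n or int(max(np.ceil(np.abs(d).max()*100/step),np.ceil(np.abs(rv).max()/.18),1))
    print("total tool shift cm",(R.inv().apply(d)*100).round(2),"turn",rv.round(3),"rows",k)
    for i in range(k):
        s=(R.inv().apply(d/k)*100).round(2); t=rv/k
        print(i,s,t.round(3)); R=R*Ro.from_rotvec(t)
if __name__=="__main__":
    a=[float(v) for v in sys.argv[1:]]; plan(*a[:4],n=int(a[4]) if len(a)>4 else None)
E
python3 - <<'E'
import numpy as np
w=np.array([.4667,-.2495]);a=-.4192;print(w-.035*np.array([np.cos(a),np.sin(a)]),a+np.pi/2)
j=np.array([.643,-.0652]);a=-.1185;c,s=np.cos(a),np.sin(a)
for x,y in((-35,62),(-165,62),(0,62),(-20.5,-40),(-60,-40)): print(x,y,j+[(c*x-s*y)/1e3,(s*x+c*y)/1e3])
b=np.array([.5015,.2625]);a=-.388
for x in(0,-25,-35): print(b+x/1e3*np.array([np.cos(a),np.sin(a)]))
E
python3 plan.py .4347 -.2353 .16 1.152
```

```text
[ 0.43473048 -0.23525396] 1.1515963267948965
-35 62 [6.15575269e-01 5.02999513e-04]
-165 62 [0.48648695 0.01587197]
0 62 [ 0.65032982 -0.0036348 ]
-20.5 -40 [ 0.61791485 -0.10249591]
-60 -40 [ 0.57869186 -0.09782611]
[0.5015 0.2625]
[0.47835831 0.27195845]
[0.46910163 0.27574182]
now [0.275  0.5608 0.245 ] psi 1.115 tilt [-0.001 -0.001 -1.   ] t 0.1 w 91.7 F [-0.2 -0.   0.2] q7 -0.08
total tool shift cm [-64.44   8.6  -49.39] turn [ 0.    -0.037 -0.001] rows 14
0 [-4.6   0.61 -3.53] [ 0.    -0.003 -0.   ]
1 [-4.61  0.61 -3.52] [ 0.    -0.003 -0.   ]
2 [-4.62  0.61 -3.5 ] [ 0.    -0.003 -0.   ]
3 [-4.63  0.61 -3.49] [ 0.    -0.003 -0.   ]
4 [-4.64  0.61 -3.48] [ 0.    -0.003 -0.   ]
5 [-4.65  0.61 -3.47] [ 0.    -0.003 -0.   ]
6 [-4.66  0.61 -3.45] [ 0.    -0.003 -0.   ]
7 [-4.67  0.61 -3.44] [ 0.    -0.003 -0.   ]
8 [-4.68  0.61 -3.43] [ 0.    -0.003 -0.   ]
9 [-4.69  0.61 -3.42] [ 0.    -0.003 -0.   ]
10 [-4.69  0.61 -3.4 ] [ 0.    -0.003 -0.   ]
11 [-4.7   0.61 -3.39] [ 0.    -0.003 -0.   ]
12 [-4.71  0.61 -3.38] [ 0.    -0.003 -0.   ]
13 [-4.72  0.61 -3.37] [ 0.    -0.003 -0.   ]
```

Request:
move_arm:
  series:
    - {"x":-4.6,"z":-3.5}
    - {"x":-4.6,"z":-3.5}
    - {"x":-4.6,"z":-3.5}
    - {"x":-4.6,"z":-3.5}
    - {"x":-4.6,"z":-3.5}
    - {"x":-4.6,"z":-3.5}
    - {"x":-4.6,"z":-3.5}
    - {"x":-4.6,"z":-3.5}
    - {"x":-4.6,"z":-3.5}
    - {"x":-4.6,"z":-3.5}
    - {"x":-4.6,"z":-3.5}
    - {"x":-4.6,"z":-3.5}
  jaw: 9.0
  newtons: 40

```text
invalid input
```

```bash
python3 plan.py .4347 -.2353 .13 1.152
```

```text
now [0.275  0.5608 0.245 ] psi 1.115 tilt [-0.001 -0.001 -1.   ] t 0.1 w 91.7 F [-0.2 -0.   0.2] q7 -0.08
total tool shift cm [-64.43  11.6  -49.39] turn [ 0.    -0.037 -0.001] rows 14
0 [-4.6   0.83 -3.53] [ 0.    -0.003 -0.   ]
1 [-4.61  0.83 -3.52] [ 0.    -0.003 -0.   ]
2 [-4.62  0.83 -3.5 ] [ 0.    -0.003 -0.   ]
3 [-4.63  0.83 -3.49] [ 0.    -0.003 -0.   ]
4 [-4.64  0.83 -3.48] [ 0.    -0.003 -0.   ]
5 [-4.65  0.83 -3.47] [ 0.    -0.003 -0.   ]
6 [-4.66  0.83 -3.45] [ 0.    -0.003 -0.   ]
7 [-4.67  0.83 -3.44] [ 0.    -0.003 -0.   ]
8 [-4.68  0.82 -3.43] [ 0.    -0.003 -0.   ]
9 [-4.69  0.82 -3.42] [ 0.    -0.003 -0.   ]
10 [-4.69  0.82 -3.4 ] [ 0.    -0.003 -0.   ]
11 [-4.7   0.82 -3.39] [ 0.    -0.003 -0.   ]
12 [-4.71  0.82 -3.38] [ 0.    -0.003 -0.   ]
13 [-4.72  0.82 -3.37] [ 0.    -0.003 -0.   ]
```

Request:
move_arm:
  series:
    - {"x":-4.6,"y":0,"z":-3.5,"rx":0,"ry":0,"rz":0}
    - {"x":-4.6,"y":0,"z":-3.5,"rx":0,"ry":0,"rz":0}
    - {"x":-4.6,"y":0,"z":-3.5,"rx":0,"ry":0,"rz":0}
    - {"x":-4.6,"y":0,"z":-3.5,"rx":0,"ry":0,"rz":0}
    - {"x":-4.6,"y":0,"z":-3.5,"rx":0,"ry":0,"rz":0}
    - {"x":-4.6,"y":0,"z":-3.5,"rx":0,"ry":0,"rz":0}
    - {"x":-4.6,"y":0,"z":-3.5,"rx":0,"ry":0,"rz":0}
    - {"x":-4.6,"y":0,"z":-3.5,"rx":0,"ry":0,"rz":0}
    - {"x":-4.6,"y":0,"z":-3.5,"rx":0,"ry":0,"rz":0}
    - {"x":-4.6,"y":0,"z":-3.5,"rx":0,"ry":0,"rz":0}
    - {"x":-4.6,"y":0,"z":-3.5,"rx":0,"ry":0,"rz":0}
    - {"x":-4.6,"y":0,"z":-3.5,"rx":0,"ry":0,"rz":0}
  jaw: 9.0
  newtons: 40

```text
clock: 1.6
position: [0.4109, -0.1375, 0.2437]
ee_rot: [-1.389, -0.873, 0.874]
force: [0.4, 1.2, -0.2]
width: 0.982
```

```bash
python3 plan.py .4347 -.2353 .13 1.152
```

```text
now [ 0.4109 -0.1375  0.2437] psi 1.123 tilt [ 0.    -0.001 -1.   ] t 1.6 w 90.1 F [ 0.4  1.2 -0.2] q7 1.42
total tool shift cm [-7.78 11.38 -6.37] turn [ 0.001 -0.029 -0.001] rows 2
0 [-3.89  5.69 -3.19] [ 0.    -0.015 -0.   ]
1 [-3.94  5.69 -3.13] [ 0.    -0.015 -0.   ]
```

Request:
move_arm:
  series:
    - {"x":-2.6,"y":2,"z":-2.1,"rx":0,"ry":-0.01,"rz":0}
    - {"x":-2.6,"y":4,"z":-2.1,"rx":0,"ry":-0.01,"rz":0}
    - {"x":-2.6,"y":4,"z":-2.1,"rx":0,"ry":-0.01,"rz":0}
    - {"x":0,"y":1.4,"z":0,"rx":0,"ry":0,"rz":0}

```text
clock: 2.1
position: [0.4366, -0.2432, 0.1277]
ee_rot: [-1.386, -0.895, 0.892]
force: [0.7, 0.3, 0.3]
width: 0.985
```

```bash
python3 - <<'E'
from h import *
for n in("top","side"): cv2.imwrite(f"pics/{n}1.png",arm.get_image(n))
crop("pics/top1.png","pics/e1.png",350,170,80,80,7)
crop("pics/side1.png","pics/e2.png",290,200,100,80,7)
E
python3 plan.py .4347 -.2353 .03 1.152
```

```text
now [ 0.4364 -0.2405  0.1283] psi 1.151 tilt [ 0.004 -0.002 -1.   ] t 2.2 w 89.9 F [-0.1  0.2  0.8] q7 1.88
total tool shift cm [0.41 9.83 0.41] turn [ 0.004 -0.001 -0.   ] rows 2
0 [0.2  4.91 0.21] [ 0.002 -0.001 -0.   ]
1 [0.2  4.91 0.19] [ 0.002 -0.001 -0.   ]
```

View pics/e1.png

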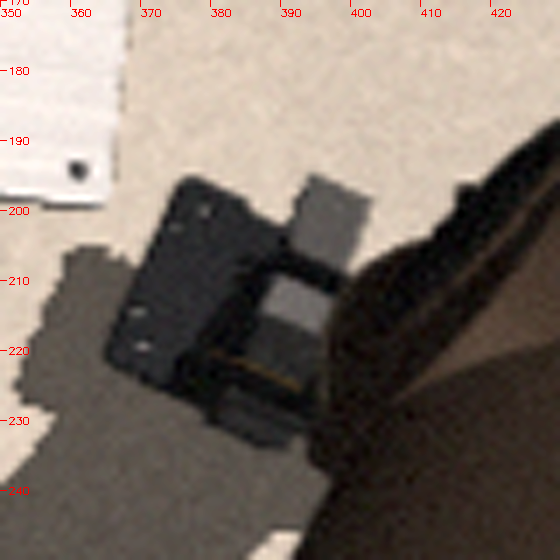

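View pics/e2.png

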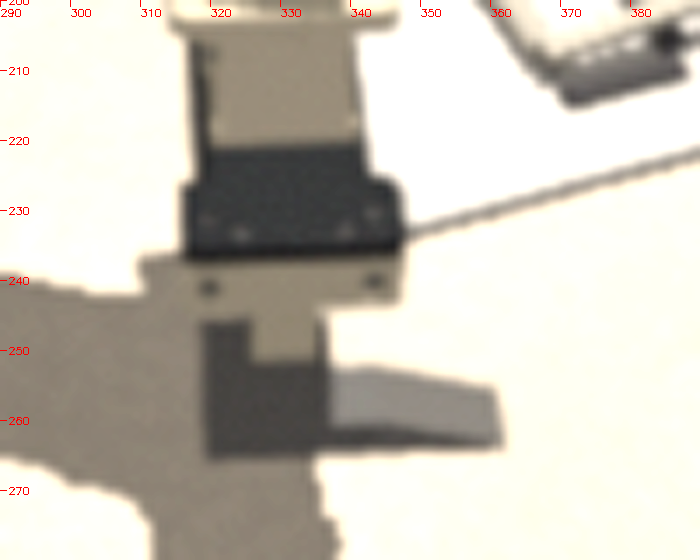

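The gripper sits over the wedge's grip block: fingers at side (329,247), block at (328,250). Both views agree on this, so I'll go down and close.

Request:
move_arm:
  series:
    - {"x":0.2,"y":3.5,"z":0.2,"rx":0.004,"ry":0,"rz":0}
    - {"x":0.2,"y":3.5,"z":0.2,"rx":0,"ry":0,"rz":0}
    - {"x":0,"y":2.6,"z":0,"rx":0,"ry":0,"rz":0}
    - {"x":0,"y":0.2,"z":0,"rx":0,"ry":0,"rz":0}

```text
clock: 2.7
position: [0.4386, -0.2307, 0.0328]
ee_rot: [-1.38, -0.906, 0.894]
force: [0.4, -0.1, -0.3]
width: 0.98
```

```bash
python3 plan.py .4347 -.2353 .03 1.152
```

```text
now [ 0.4386 -0.2307  0.0328] psi 1.157 tilt [ 0.007  0.002 -1.   ] t 2.7 w 90.0 F [ 0.4 -0.1 -0.3] q7 1.99
total tool shift cm [-0.58  0.27  0.18] turn [0.006 0.005 0.004] rows 1
0 [-0.58  0.27  0.18] [0.006 0.005 0.004]
```

Request:
move_arm:
  series:
    - {"x":-0.5,"y":0.2,"z":0.2,"rx":0.006,"ry":0,"rz":0.004}
    - {"x":0,"y":0,"z":0,"rx":0,"ry":0,"rz":0}

```text
clock: 2.95
position: [0.4361, -0.2342, 0.0332]
ee_rot: [-1.378, -0.903, 0.899]
force: [1.2, -0.4, 0.8]
width: 0.978
```

Request:
move_arm:
  series:
    - {"x":0,"y":0,"z":0,"rx":0,"ry":0,"rz":0}
    - {"x":0,"y":0,"z":0,"rx":0,"ry":0,"rz":0}
    - {"x":0,"y":0,"z":0,"rx":0,"ry":0,"rz":0}
    - {"x":0,"y":0,"z":0,"rx":0,"ry":0,"rz":0}
    - {"x":0,"y":0,"z":0,"rx":0,"ry":0,"rz":0}
    - {"x":0,"y":0,"z":0,"rx":0,"ry":0,"rz":0}
  jaw: 2.0
  newtons: 40

```text
clock: 3.7
position: [0.4371, -0.2345, 0.0348]
ee_rot: [-1.38, -0.905, 0.897]
force: [-1.0, -0.8, 0.4]
width: 0.376
```

```bash
python3 plan.py .4865 .0159 .12 1.452
```

```text
now [ 0.4371 -0.2345  0.0348] psi 1.159 tilt [ 0.006 -0.001 -1.   ] t 3.7 w 34.5 F [-1.  -0.8  0.4] q7 1.99
total tool shift cm [24.93 -8.51  5.46] turn [ 0.006 -0.293  0.001] rows 5
0 [ 4.99 -1.7   1.09] [ 0.001 -0.059  0.   ]
1 [ 5.04 -1.7   0.8 ] [ 0.001 -0.059  0.   ]
2 [ 5.08 -1.7   0.5 ] [ 0.001 -0.059  0.   ]
3 [ 5.1  -1.7   0.21] [ 0.001 -0.059  0.   ]
4 [ 5.1  -1.7  -0.09] [ 0.001 -0.059  0.   ]
```

Request:
move_arm:
  series:
    - {"x":0,"y":0,"z":0,"rx":0,"ry":0,"rz":0}
    - {"x":0,"y":0,"z":0,"rx":0,"ry":0,"rz":0}
    - {"x":0,"y":0,"z":0,"rx":0,"ry":0,"rz":0}

```text
clock: 4.08
position: [0.4371, -0.2346, 0.0348]
ee_rot: [-1.38, -0.904, 0.897]
force: [0.1, 0.1, 0.3]
width: 0.32
```

```bash
python3 plan.py .4865 .0159 .12 1.452
```

```text
now [ 0.4371 -0.2346  0.0348] psi 1.159 tilt [ 0.006 -0.001 -1.   ] t 4.08 w 29.3 F [0.1 0.1 0.3] q7 1.99
total tool shift cm [24.95 -8.51  5.46] turn [ 0.006 -0.293  0.001] rows 5
0 [ 4.99 -1.7   1.09] [ 0.001 -0.059  0.   ]
1 [ 5.04 -1.7   0.8 ] [ 0.001 -0.059  0.   ]
2 [ 5.08 -1.7   0.5 ] [ 0.001 -0.059  0.   ]
3 [ 5.1  -1.7   0.21] [ 0.001 -0.059  0.   ]
4 [ 5.11 -1.7  -0.09] [ 0.001 -0.059  0.   ]
```

Request:
move_arm:
  series:
    - {"x":0,"y":-4,"z":0,"rx":0,"ry":0,"rz":0}
    - {"x":5,"y":-3,"z":1.1,"rx":0,"ry":-0.06,"rz":0}
    - {"x":5,"y":-1.5,"z":0.8,"rx":0,"ry":-0.06,"rz":0}
    - {"x":5.1,"y":0,"z":0.5,"rx":0,"ry":-0.06,"rz":0}
    - {"x":5.1,"y":0,"z":0.2,"rx":0,"ry":-0.06,"rz":0}
    - {"x":5,"y":0,"z":0,"rx":0,"ry":-0.06,"rz":0}
    - {"x":0,"y":0,"z":0,"rx":0,"ry":0,"rz":0}

```text
clock: 4.95
position: [0.4857, 0.0227, 0.122]
ee_rot: [-1.262, -1.136, 1.129]
force: [-0.1, -1.5, -0.7]
width: 0.32
```

```bash
python3 - <<'E'
from h import *
j=np.array([.643,-.0652]);a=-.1185;c,s=np.cos(a),np.sin(a)
x,y=-123,62; print(j+[(c*x-s*y)/1e3,(s*x+c*y)/1e3])
for n in("top","side"): cv2.imwrite(f"pics/{n}2.png",arm.get_image(n))
crop("pics/top2.png","pics/f1.png",270,100,120,130,5)
crop("pics/side2.png","pics/f2.png",250,130,170,120,4)
E
python3 plan.py .5282 .0109 .055 1.452
```

```text
[0.52819241 0.01090661]
now [0.4851 0.0185 0.1221] psi 1.46 tilt [ 0.006 -0.002 -1.   ] t 5.05 w 29.8 F [-0.6 -0.5 -0.4] q7 1.59
total tool shift cm [-0.27  6.74 -4.32] turn [ 0.006  0.008 -0.001] rows 2
0 [-0.14  3.37 -2.16] [ 0.003  0.004 -0.001]
1 [-0.13  3.36 -2.17] [ 0.003  0.004 -0.001]
```

View pics/f1.png

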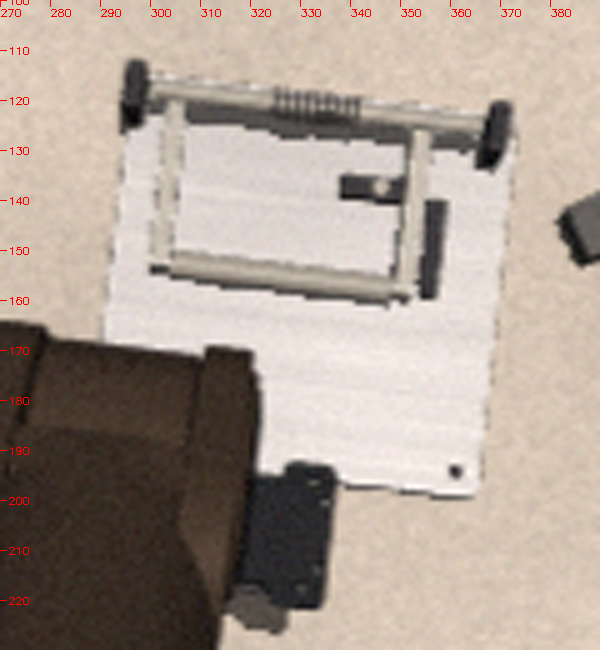

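View pics/f2.png

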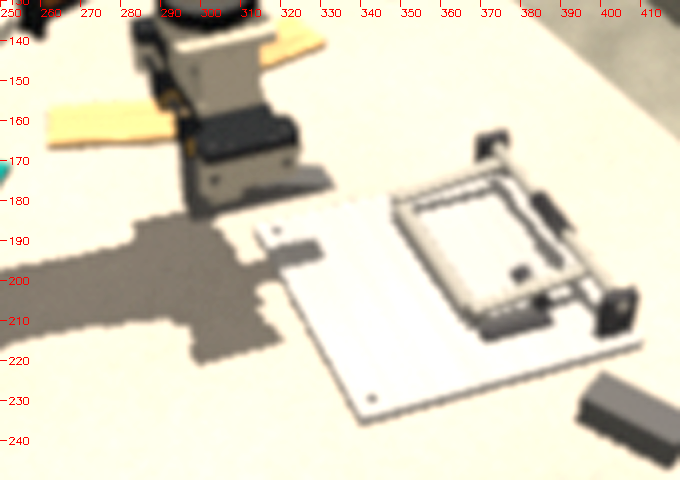

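Request:
move_arm:
  series:
    - {"x":-0.1,"y":2.3,"z":-1.5,"rx":0.005,"ry":0.006,"rz":0}
    - {"x":-0.1,"y":2.3,"z":-1.5,"rx":0,"ry":0,"rz":0}
    - {"x":-0.1,"y":2.2,"z":-1.3,"rx":0,"ry":0,"rz":0}
    - {"x":0,"y":0,"z":0,"rx":0,"ry":0,"rz":0}

```text
clock: 5.55
position: [0.5278, 0.0034, 0.0528]
ee_rot: [-1.27, -1.114, 1.116]
force: [-0.6, 0.3, -0.7]
width: 0.322
```

```bash
python3 plan.py .5282 .0109 .048 1.452
python3 - <<'E'
from h import *
cv2.imwrite("pics/side3.png",arm.get_image("side"))
crop("pics/side3.png","pics/g2.png",285,130,130,90,6)
E
```

```text
now [0.5278 0.0034 0.0528] psi 1.443 tilt [ 0.001 -0.003 -1.   ] t 5.55 w 29.6 F [-0.6  0.3 -0.7] q7 1.69
total tool shift cm [0.75 0.48 0.05] turn [ 0.001 -0.009 -0.003] rows 1
0 [0.75 0.48 0.05] [ 0.001 -0.009 -0.003]
```

View pics/g2.png

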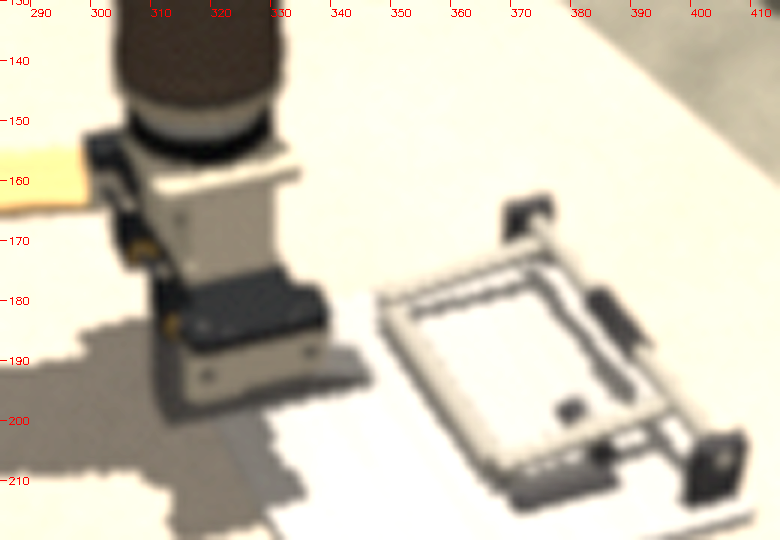

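Request:
move_arm:
  series:
    - {"x":0.7,"y":0.4,"z":0,"rx":0,"ry":-0.009,"rz":0}
    - {"x":0,"y":0.1,"z":0,"rx":0,"ry":0,"rz":0}
    - {"x":0,"y":0,"z":0,"rx":0,"ry":0,"rz":0}

```text
clock: 5.98
position: [0.5281, 0.0103, 0.0501]
ee_rot: [-1.267, -1.122, 1.121]
force: [-0.6, 0.4, -1.7]
width: 0.326
```

```bash
python3 plan.py .5282 .0109 .0475 1.452
```

```text
now [0.5281 0.0103 0.0501] psi 1.451 tilt [ 0.003 -0.003 -1.   ] t 5.97 w 30.0 F [-0.6  0.4 -1.7] q7 1.68
total tool shift cm [ 0.06  0.26 -0.  ] turn [ 0.003 -0.001 -0.002] rows 1
0 [ 0.06  0.26 -0.  ] [ 0.003 -0.001 -0.002]
```

Request:
move_arm:
  series:
    - {"x":0,"y":0.3,"z":-0.5,"rx":0.003,"ry":0,"rz":-0.002}
    - {"x":0,"y":0.1,"z":-0.5,"rx":0,"ry":0,"rz":0}
    - {"x":0,"y":0,"z":0,"rx":0,"ry":0,"rz":0}

```text
clock: 6.35
position: [0.5368, 0.0094, 0.047]
ee_rot: [-1.26, -1.119, 1.122]
force: [-1.3, -0.4, 1.2]
width: 0.326
```

```bash
python3 plan.py .6195 .0000 .0475 1.452
```

```text
now [0.5368 0.0094 0.047 ] psi 1.451 tilt [-0.003  0.001 -1.   ] t 6.35 w 29.9 F [-1.3 -0.4  1.2] q7 1.69
total tool shift cm [ 0.05 -0.08 -8.32] turn [-0.003 -0.001  0.001] rows 2
0 [ 0.02 -0.04 -4.16] [-0.002 -0.     0.001]
1 [ 0.02 -0.03 -4.16] [-0.002 -0.     0.001]
```

Request:
move_arm:
  series:
    - {"x":0,"y":-0.05,"z":-1.2,"rx":0,"ry":0,"rz":0}
    - {"x":0,"y":0,"z":-1.2,"rx":0,"ry":0,"rz":0}
    - {"x":0,"y":0,"z":-1.2,"rx":0,"ry":0,"rz":0}
    - {"x":0,"y":0,"z":-1,"rx":0,"ry":0,"rz":0}
  newtons: 50

```text
clock: 6.85
position: [0.5742, 0.0047, 0.0465]
ee_rot: [-1.242, -1.105, 1.13]
force: [-31.6, 3.6, 36.7]
width: 0.33
```

```bash
python3 plan.py .6195 .0000 .0475 1.452
python3 - <<'E'
from h import *
cv2.imwrite("pics/side4.png",arm.get_image("side"))
crop("pics/side4.png","pics/g3.png",305,130,110,90,7)
E
```

```text
now [0.5742 0.0047 0.0465] psi 1.451 tilt [-0.025  0.006 -1.   ] t 6.85 w 30.3 F [-31.6   3.6  36.7] q7 1.7
total tool shift cm [ 0.08 -0.22 -4.55] turn [-0.025 -0.001  0.003] rows 1
0 [ 0.08 -0.22 -4.55] [-0.025 -0.001  0.003]
```

View pics/g3.png

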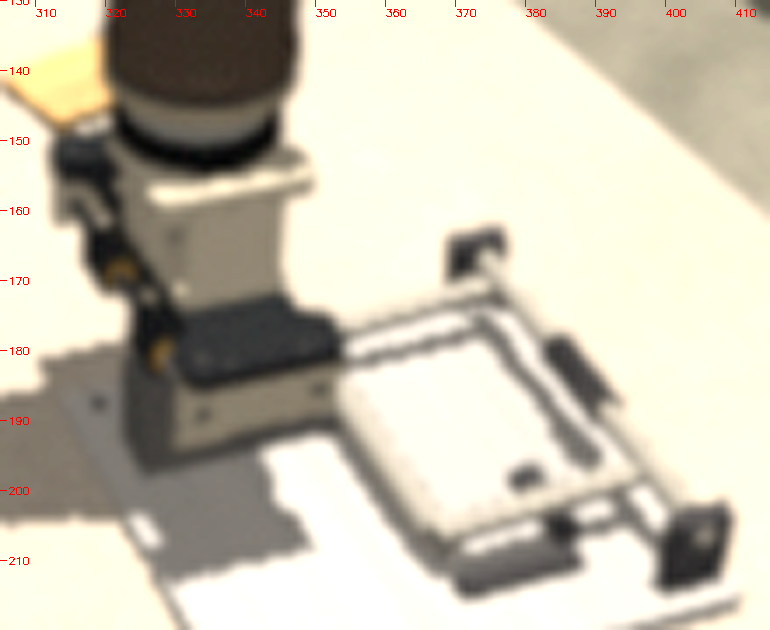

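Request:
move_arm:
  series:
    - {"x":0,"y":-0.2,"z":0,"rx":-0.02,"ry":0,"rz":0}
    - {"x":0,"y":-0.1,"z":0,"rx":-0.01,"ry":0,"rz":0}

```text
clock: 7.15
position: [0.5734, 0.0047, 0.048]
ee_rot: [-1.263, -1.123, 1.119]
force: [-2.6, 0.9, -6.2]
width: 0.326
```

```bash
python3 plan.py .6195 .0000 .0475 1.452
```

```text
now [0.5734 0.0047 0.048 ] psi 1.451 tilt [ 0.001  0.002 -1.   ] t 7.15 w 30.0 F [-2.6  0.9 -6.2] q7 1.7
total tool shift cm [ 0.08  0.06 -4.63] turn [ 0.001 -0.001  0.002] rows 1
0 [ 0.08  0.06 -4.63] [ 0.001 -0.001  0.002]
```

Request:
move_arm:
  series:
    - {"x":0,"y":0,"z":-0.8,"rx":-0.005,"ry":0,"rz":0}
    - {"x":0,"y":-0.05,"z":-0.8,"rx":-0.008,"ry":0,"rz":0}
    - {"x":0,"y":-0.05,"z":-0.8,"rx":-0.008,"ry":0,"rz":0}

```text
clock: 7.52
position: [0.5979, 0.0019, 0.048]
ee_rot: [-1.278, -1.136, 1.111]
force: [-2.1, -0.0, -7.1]
width: 0.321
```

```bash
python3 plan.py .6195 .0000 .0475 1.452
```

```text
now [0.5979 0.0019 0.048 ] psi 1.452 tilt [ 0.02  -0.001 -1.   ] t 7.53 w 29.4 F [-2.1 -0.  -7.1] q7 1.7
total tool shift cm [ 0.07  0.09 -2.17] turn [ 0.02  -0.     0.001] rows 1
0 [ 0.07  0.09 -2.17] [ 0.02  -0.     0.001]
```

Request:
move_arm:
  series:
    - {"x":0,"y":0,"z":-0.7,"rx":0.01,"ry":0,"rz":0}
    - {"x":0,"y":0,"z":-0.7,"rx":0.006,"ry":0,"rz":0}
    - {"x":0,"y":0,"z":-0.5,"rx":0,"ry":0,"rz":0}

```text
clock: 7.9
position: [0.6177, -0.0003, 0.0478]
ee_rot: [-1.263, -1.123, 1.12]
force: [-11.9, 1.9, -7.3]
width: 0.323
```

```bash
python3 plan.py .6195 .0000 .0475 1.452
python3 - <<'E'
from h import *
cv2.imwrite("pics/side5.png",arm.get_image("side"))
crop("pics/side5.png","pics/g4.png",305,130,110,90,7)
E
```

```text
now [ 6.177e-01 -3.000e-04  4.780e-02] psi 1.452 tilt [ 0.002  0.001 -1.   ] t 7.9 w 29.7 F [-11.9   1.9  -7.3] q7 1.7
total tool shift cm [ 0.05  0.03 -0.17] turn [0.002 0.    0.001] rows 1
0 [ 0.05  0.03 -0.17] [0.002 0.    0.001]
```

View pics/g4.png

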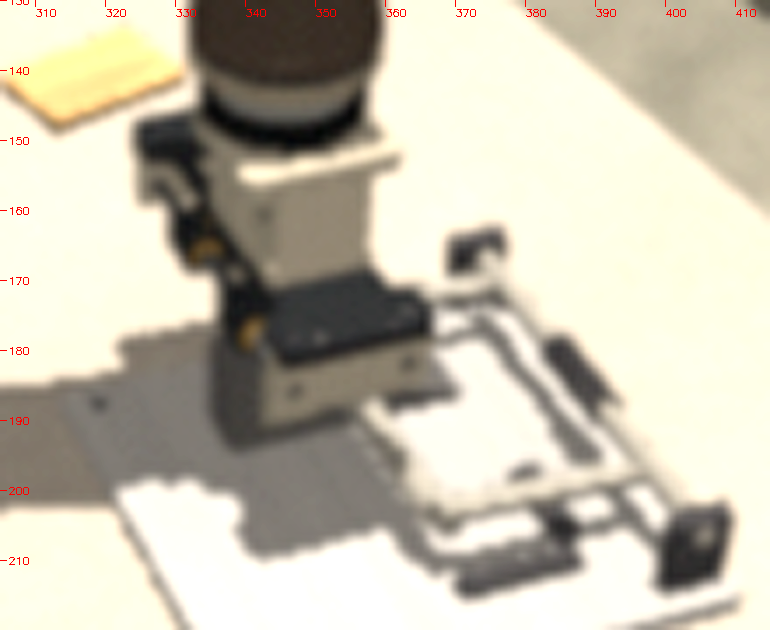

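Request:
move_arm:
  series:
    - {"x":0,"y":0.1,"z":-0.5,"rx":0,"ry":0,"rz":0}
    - {"x":0,"y":0.1,"z":-0.4,"rx":0,"ry":0,"rz":0}

```text
clock: 8.2
position: [0.6186, -0.0005, 0.0464]
ee_rot: [-1.248, -1.112, 1.126]
force: [-27.0, 3.2, 34.3]
width: 0.323
```

```bash
python3 plan.py .6195 .0000 .0475 1.452
```

```text
now [ 6.186e-01 -5.000e-04  4.640e-02] psi 1.452 tilt [-0.016  0.005 -1.   ] t 8.2 w 29.7 F [-27.    3.2  34.3] q7 1.7
total tool shift cm [ 0.06 -0.11 -0.09] turn [-0.017  0.     0.003] rows 1
0 [ 0.06 -0.11 -0.09] [-0.017  0.     0.003]
```

Request:
move_arm:
  series:
    - {"x":0,"y":-0.15,"z":0,"rx":-0.017,"ry":0,"rz":0}
    - {"x":0,"y":0,"z":-0.5,"rx":-0.005,"ry":0,"rz":0}
    - {"x":0,"y":0,"z":-0.5,"rx":-0.005,"ry":0,"rz":0}

```text
clock: 8.57
position: [0.6184, -0.0004, 0.0464]
ee_rot: [-1.252, -1.117, 1.123]
force: [-23.7, 2.0, 24.6]
width: 0.325
```

```bash
python3 plan.py .6195 .0000 .0475 1.452
```

```text
now [ 6.184e-01 -4.000e-04  4.640e-02] psi 1.452 tilt [-0.01   0.006 -1.   ] t 8.57 w 29.8 F [-23.7   2.   24.6] q7 1.7
total tool shift cm [ 0.05 -0.11 -0.1 ] turn [-0.01   0.     0.005] rows 1
0 [ 0.05 -0.11 -0.1 ] [-0.01   0.     0.005]
```

Request:
move_arm:
  series:
    - {"x":0,"y":-0.05,"z":0,"rx":-0.008,"ry":0,"rz":0}
    - {"x":0,"y":0,"z":0,"rx":0,"ry":0,"rz":0}

```text
clock: 8.82
position: [0.6175, -0.0004, 0.0468]
ee_rot: [-1.256, -1.121, 1.12]
force: [-1.0, 1.0, -6.3]
width: 0.324
```

Request:
move_arm:
  series:
    - {"x":0,"y":0,"z":0,"rx":0,"ry":0,"rz":0}
    - {"x":0,"y":0,"z":0,"rx":0,"ry":0,"rz":0}
    - {"x":0,"y":0,"z":0,"rx":0,"ry":0,"rz":0}
  jaw: 9.0

```text
clock: 9.2
position: [0.6219, -0.0011, 0.049]
ee_rot: [-1.262, -1.126, 1.116]
force: [0.4, -0.0, -0.6]
width: 0.605
```

```bash
python3 plan.py .6184 -0.0004 .15 1.452
```

```text
now [ 0.6219 -0.0011  0.049 ] psi 1.452 tilt [ 0.004  0.004 -1.   ] t 9.2 w 55.5 F [ 0.4 -0.  -0.6] q7 1.7
total tool shift cm [  0.08 -10.1    0.32] turn [ 0.004 -0.     0.005] rows 2
0 [ 0.04 -5.05  0.16] [ 0.002 -0.     0.002]
1 [ 0.03 -5.05  0.17] [ 0.002 -0.     0.002]
```

Request:
move_arm:
  series:
    - {"x":0,"y":-4,"z":0,"rx":0,"ry":0,"rz":0}
    - {"x":0,"y":-5,"z":0,"rx":0,"ry":0,"rz":0}
    - {"x":4,"y":-3,"z":2,"rx":0,"ry":0,"rz":0}

```text
clock: 9.57
position: [0.6071, 0.0365, 0.1711]
ee_rot: [-1.267, -1.119, 1.113]
force: [1.2, 1.2, -0.1]
width: 0.928
```

```bash
python3 plan.py .4737 .2738 .12 1.183
```

```text
now [0.6071 0.0365 0.1711] psi 1.445 tilt [ 0.004  0.001 -1.   ] t 9.57 w 85.2 F [ 1.2  1.2 -0.1] q7 1.56
total tool shift cm [21.86  5.1  16.22] turn [0.003 0.262 0.002] rows 4
0 [5.47 1.27 4.05] [0.001 0.066 0.001]
1 [5.19 1.28 4.4 ] [0.001 0.066 0.001]
2 [4.89 1.28 4.73] [0.001 0.066 0.001]
3 [4.57 1.28 5.04] [0.001 0.066 0.001]
```

Request:
move_arm:
  series:
    - {"x":4.4,"y":0.6,"z":3.2,"rx":0,"ry":0.05,"rz":0}
    - {"x":4.2,"y":1,"z":3.3,"rx":0,"ry":0.05,"rz":0}
    - {"x":4,"y":1,"z":3.6,"rx":0,"ry":0.055,"rz":0}
    - {"x":3.8,"y":1,"z":3.8,"rx":0,"ry":0.055,"rz":0}
    - {"x":3.6,"y":1,"z":3.8,"rx":0,"ry":0.055,"rz":0}
    - {"x":0,"y":0,"z":0,"rx":0,"ry":0,"rz":0}
  newtons: 30

```text
clock: 10.32
position: [0.4808, 0.2843, 0.1295]
ee_rot: [-1.373, -0.929, 0.898]
force: [-0.1, -0.5, 0.9]
width: 0.981
```

```bash
python3 - <<'E'
from h import *
for n in("top","side"): cv2.imwrite(f"pics/{n}6.png",arm.get_image(n))
crop("pics/top6.png","pics/k1.png",185,105,200,130,4)
crop("pics/side6.png","pics/k2.png",240,100,180,140,4)
E
python3 plan.py .4737 .2738 .035 1.183
```

```text
now [0.4837 0.2798 0.1305] psi 1.17 tilt [ 0.02   0.007 -1.   ] t 10.43 w 89.8 F [0.6 0.6 0.2] q7 0.87
total tool shift cm [-1.08  9.52  0.84] turn [ 0.016 -0.013  0.014] rows 2
0 [-0.54  4.76  0.42] [ 0.008 -0.006  0.007]
1 [-0.51  4.77  0.38] [ 0.008 -0.006  0.007]
```

View pics/k1.png

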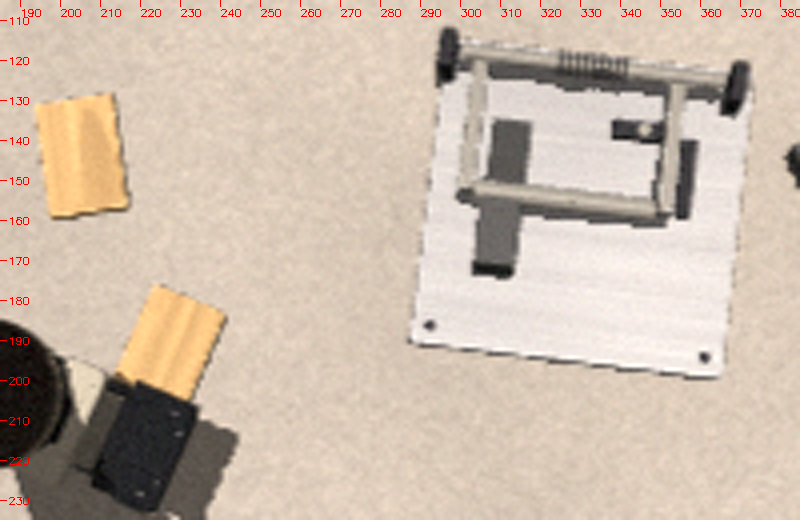

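View pics/k2.png

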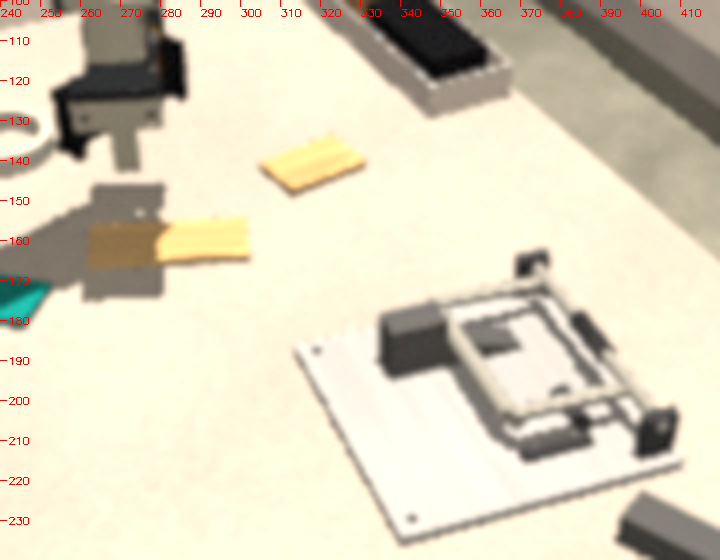

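The wedge stands fully in (top 303–315, 135–172), and the roller is raised on it. Now I'll go down to the blank.

Request:
move_arm:
  series:
    - {"x":-0.5,"y":3,"z":0.4,"rx":0.008,"ry":-0.007,"rz":0.007}
    - {"x":-0.5,"y":3,"z":0.4,"rx":0.008,"ry":-0.006,"rz":0.007}
    - {"x":0,"y":2.5,"z":0,"rx":0,"ry":0,"rz":0}
    - {"x":0,"y":0,"z":0,"rx":0,"ry":0,"rz":0}

```text
clock: 10.92
position: [0.4798, 0.2681, 0.0461]
ee_rot: [-1.373, -0.918, 0.908]
force: [-0.3, -0.3, 0.2]
width: 0.983
```

```bash
python3 plan.py .4737 .2738 .0215 1.183
```

```text
now [0.4798 0.2681 0.0461] psi 1.175 tilt [ 0.007  0.001 -1.   ] t 10.93 w 90.2 F [-0.3 -0.3  0.2] q7 0.96
total tool shift cm [0.29 2.46 0.8 ] turn [ 0.006 -0.008  0.004] rows 1
0 [0.29 2.46 0.8 ] [ 0.006 -0.008  0.004]
```

Request:
move_arm:
  series:
    - {"x":0.2,"y":0.9,"z":0.6,"rx":0.006,"ry":-0.008,"rz":0.004}
    - {"x":0,"y":0.9,"z":0,"rx":0,"ry":0,"rz":0}
    - {"x":0,"y":0.5,"z":0,"rx":0,"ry":0,"rz":0}
    - {"x":0,"y":0.1,"z":0,"rx":0,"ry":0,"rz":0}

```text
clock: 11.42
position: [0.4775, 0.272, 0.0234]
ee_rot: [-1.369, -0.921, 0.915]
force: [-0.2, 0.1, 0.6]
width: 0.974
```

```bash
python3 plan.py .4737 .2738 .0215 1.183
```

```text
now [0.4775 0.272  0.0234] psi 1.181 tilt [ 0.003  0.002 -1.   ] t 11.43 w 89.4 F [-0.2  0.1  0.6] q7 0.98
total tool shift cm [0.02 0.19 0.42] turn [ 0.002 -0.002  0.003] rows 1
0 [0.02 0.19 0.42] [ 0.002 -0.002  0.003]
```

Request:
move_arm:
  series:
    - {"x":0,"y":0.2,"z":0.2,"rx":0.002,"ry":0,"rz":0.003}
    - {"x":0,"y":0,"z":0,"rx":0,"ry":0,"rz":0}
    - {"x":0,"y":0,"z":0,"rx":0,"ry":0,"rz":0}
    - {"x":0,"y":0,"z":0,"rx":0,"ry":0,"rz":0}
    - {"x":0,"y":0,"z":0,"rx":0,"ry":0,"rz":0}
  jaw: 5.0
  newtons: 30

```text
clock: 12.05
position: [0.4757, 0.2732, 0.0218]
ee_rot: [-1.368, -0.918, 0.917]
force: [0.4, 0.5, -1.0]
width: 0.645
```

```bash
python3 plan.py .4737 .2738 .0215 1.183
```

```text
now [0.4757 0.2732 0.0218] psi 1.182 tilt [ 0.  0. -1.] t 12.05 w 59.2 F [ 0.4  0.5 -1. ] q7 0.98
total tool shift cm [-0.02  0.03  0.21] turn [ 0.    -0.001  0.001] rows 1
0 [-0.02  0.03  0.21] [ 0.    -0.001  0.001]
```

Request:
move_arm:
  series:
    - {"x":0,"y":-3,"z":0,"rx":0,"ry":0,"rz":0}
    - {"x":0,"y":-5,"z":0,"rx":0,"ry":0,"rz":0}
    - {"x":-2,"y":-5,"z":0,"rx":0,"ry":0,"rz":0}

```text
clock: 12.42
position: [0.4661, 0.2543, 0.1515]
ee_rot: [-1.369, -0.913, 0.925]
force: [0.7, 0.8, -0.3]
width: 0.645
```

```bash
cat > jg.py <<'E'
import sys,numpy as np
j=np.array([.643,-.0652]);a=-.1185;c,s=np.cos(a),np.sin(a)
def J2W(x,y): return j+np.array([(c*x-s*y)/1e3,(s*x+c*y)/1e3])
def W2J(x,y): d=(np.array([x,y])-j)*1e3; return np.array([c*d[0]+s*d[1],-s*d[0]+c*d[1]])
def go(x,y,z,n=None):
    from plan import plan; from cell import arm
    p=arm.observe()["position"]; print("jig xy now",W2J(p[0],p[1]).round(1)); w=J2W(x,y); plan(w[0],w[1],z,1.4523,n=n)
if __name__=="__main__": go(*[float(v) for v in sys.argv[1:4]])
E
python3 jg.py -125 -35 .13
```

```text
jig xy now [-213.5  296.3]
now [0.4661 0.2543 0.1515] psi 1.183 tilt [-0.005 -0.004 -1.   ] t 12.43 w 59.3 F [ 0.7  0.8 -0.3] q7 0.88
total tool shift cm [-29.58   2.28 -17.35] turn [-0.004 -0.269 -0.006] rows 6
0 [-4.93  0.38 -2.89] [-0.001 -0.045 -0.001]
1 [-5.05  0.38 -2.67] [-0.001 -0.045 -0.001]
2 [-5.17  0.37 -2.44] [-0.001 -0.045 -0.001]
3 [-5.27  0.37 -2.2 ] [-0.001 -0.045 -0.001]
4 [-5.37  0.37 -1.96] [-0.001 -0.045 -0.001]
5 [-5.45  0.36 -1.72] [-0.001 -0.045 -0.001]
```

Request:
move_arm:
  series:
    - {"x":-4.2,"y":0,"z":-2.4,"rx":0,"ry":-0.038,"rz":0}
    - {"x":-4.3,"y":0,"z":-2.3,"rx":0,"ry":-0.038,"rz":0}
    - {"x":-4.4,"y":0.3,"z":-2.1,"rx":0,"ry":-0.038,"rz":0}
    - {"x":-4.5,"y":0.4,"z":-1.9,"rx":0,"ry":-0.038,"rz":0}
    - {"x":-4.6,"y":0.5,"z":-1.7,"rx":0,"ry":-0.038,"rz":0}
    - {"x":-4.6,"y":0.5,"z":-1.5,"rx":0,"ry":-0.038,"rz":0}
    - {"x":-3.5,"y":0.4,"z":-1.3,"rx":0,"ry":-0.03,"rz":0}
    - {"x":0,"y":0,"z":0,"rx":0,"ry":0,"rz":0}

```text
clock: 13.42
position: [0.5149, -0.0813, 0.1349]
ee_rot: [-1.265, -1.123, 1.119]
force: [-0.2, 0.9, -0.8]
width: 0.647
```

```bash
python3 jg.py -125 -35 .05
```

```text
jig xy now [-125.3  -31.1]
now [ 0.5149 -0.0813  0.1349] psi 1.451 tilt [ 0.003  0.    -1.   ] t 13.43 w 59.4 F [-0.2  0.9 -0.8] q7 1.8
total tool shift cm [-0.39  8.49  0.  ] turn [ 0.003 -0.001  0.001] rows 2
0 [-0.2   4.25  0.  ] [ 0.002 -0.001  0.   ]
1 [-0.19  4.25 -0.01] [ 0.002 -0.001  0.   ]
```

Request:
move_arm:
  series:
    - {"x":-0.2,"y":3,"z":0,"rx":0.003,"ry":0,"rz":0}
    - {"x":-0.1,"y":3,"z":0,"rx":0,"ry":0,"rz":0}
    - {"x":0,"y":2.4,"z":0,"rx":0,"ry":0,"rz":0}
    - {"x":0,"y":0.3,"z":0,"rx":0,"ry":0,"rz":0}
    - {"x":0,"y":0,"z":0,"rx":0,"ry":0,"rz":0}

```text
clock: 14.05
position: [0.5151, -0.0807, 0.0466]
ee_rot: [-1.261, -1.124, 1.119]
force: [0.9, -0.9, -0.7]
width: 0.649
```

```bash
python3 jg.py -125 -35 .036;  python3 - <<'E'
from h import *
for n in("top","side"): cv2.imwrite(f"pics/{n}7.png",arm.get_image(n))
crop("pics/top7.png","pics/l1.png",275,105,110,110,6)
crop("pics/side7.png","pics/l2.png",290,130,130,110,6)
E
```

```text
jig xy now [-125.1  -30.5]
now [ 0.5151 -0.0807  0.0466] psi 1.452 tilt [ 0.001  0.003 -1.   ] t 14.05 w 59.6 F [ 0.9 -0.9 -0.7] q7 1.9
total tool shift cm [-0.46  1.06 -0.01] turn [0.001 0.    0.003] rows 1
0 [-0.46  1.06 -0.01] [0.001 0.    0.003]
```

View pics/l1.png

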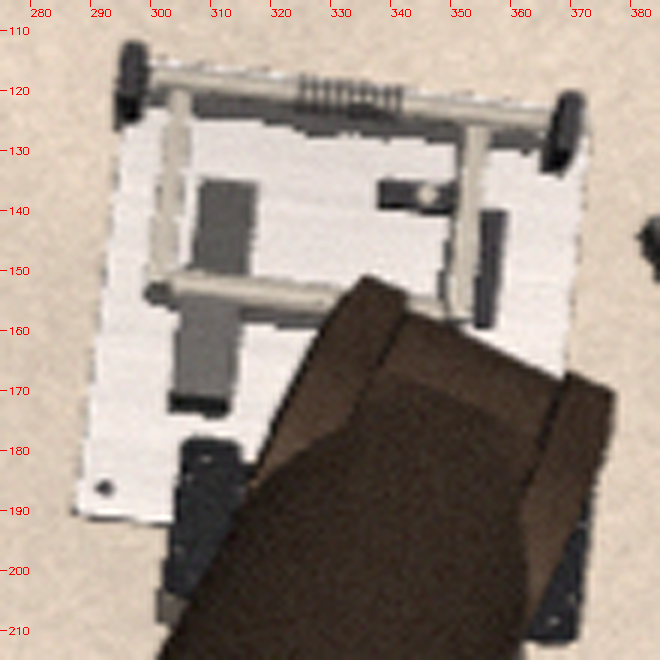

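View pics/l2.png

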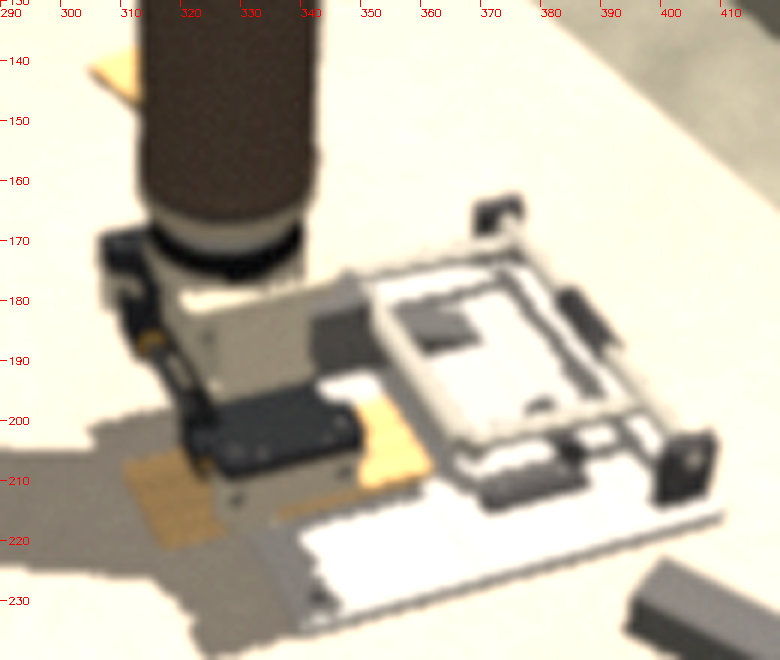

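Request:
move_arm:
  series:
    - {"x":-0.4,"y":0.7,"z":0,"rx":0,"ry":0,"rz":0.003}
    - {"x":-0.1,"y":0.3,"z":-0.3,"rx":0,"ry":0,"rz":0}
    - {"x":0,"y":0,"z":-0.3,"rx":0,"ry":0,"rz":0}

```text
clock: 14.52
position: [0.522, -0.0868, 0.0378]
ee_rot: [-1.266, -1.125, 1.119]
force: [0.3, -0.7, -1.8]
width: 0.648
```

```bash
python3 jg.py -52 -35 .035
```

```text
jig xy now [-117.6  -35.7]
now [ 0.522  -0.0868  0.0378] psi 1.453 tilt [ 0.004 -0.    -1.   ] t 14.53 w 59.5 F [ 0.3 -0.7 -1.8] q7 1.91
total tool shift cm [ 0.07  0.31 -6.55] turn [0.004 0.    0.   ] rows 2
0 [ 0.04  0.16 -3.28] [0.002 0.    0.   ]
1 [ 0.04  0.15 -3.28] [0.002 0.    0.   ]
```

Request:
move_arm:
  series:
    - {"x":0,"y":0.2,"z":-1.2,"rx":0.004,"ry":0,"rz":0}
    - {"x":0,"y":0.1,"z":-1.2,"rx":0,"ry":0,"rz":0}
    - {"x":0,"y":0,"z":-1.2,"rx":0,"ry":0,"rz":0}
    - {"x":0,"y":0,"z":-1,"rx":0,"ry":0,"rz":0}

```text
clock: 15.02
position: [0.5716, -0.0926, 0.0348]
ee_rot: [-1.263, -1.123, 1.121]
force: [0.1, -1.0, 0.1]
width: 0.646
```

```bash
python3 jg.py -52 -35 .035;  python3 - <<'E'
from h import *
for n in("top","side"): cv2.imwrite(f"pics/{n}8.png",arm.get_image(n))
crop("pics/side8.png","pics/m2.png",310,130,110,100,7)
E
```

```text
jig xy now [-67.7 -35.7]
now [ 0.5716 -0.0926  0.0348] psi 1.453 tilt [ 0.001  0.    -1.   ] t 15.03 w 59.3 F [ 0.1 -1.   0.1] q7 1.9
total tool shift cm [ 0.06 -0.02 -1.57] turn [0.001 0.    0.   ] rows 1
0 [ 0.06 -0.02 -1.57] [0.001 0.    0.   ]
```

View pics/m2.png

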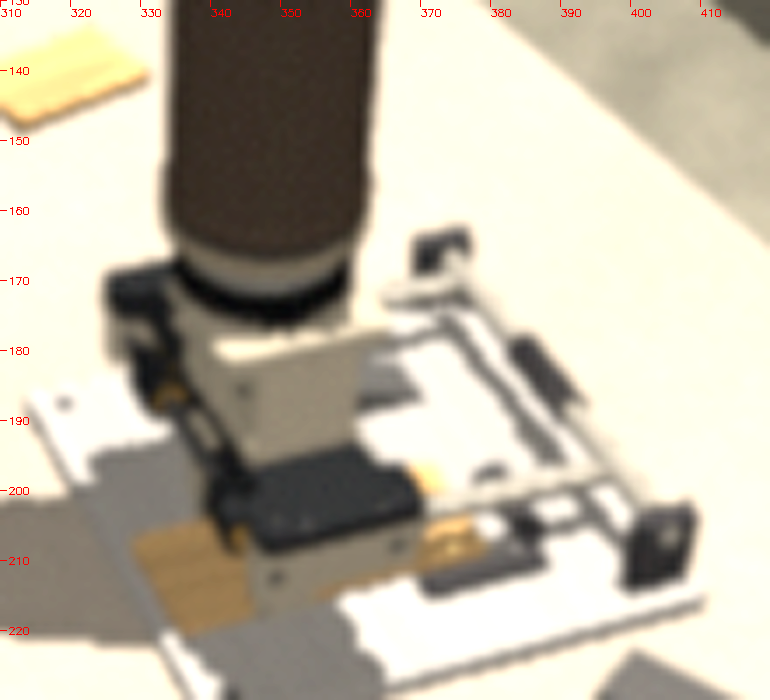

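Request:
move_arm:
  series:
    - {"x":0,"y":0,"z":-0.8,"rx":0,"ry":0,"rz":0}
    - {"x":0,"y":0.05,"z":-0.5,"rx":0,"ry":0,"rz":0}
    - {"x":0,"y":0.05,"z":-0.4,"rx":0,"ry":0,"rz":0}
    - {"x":0,"y":0,"z":-0.3,"rx":0,"ry":0,"rz":0}

```text
clock: 15.62
position: [0.5913, -0.0949, 0.0337]
ee_rot: [-1.261, -1.121, 1.122]
force: [-9.4, 1.0, 11.2]
width: 0.649
```

```bash
python3 jg.py -48 -35 .035
```

```text
jig xy now [-47.8 -35.6]
now [ 0.5913 -0.0949  0.0337] psi 1.453 tilt [-0.001  0.001 -1.   ] t 15.62 w 59.5 F [-9.4  1.  11.2] q7 1.89
total tool shift cm [ 0.06 -0.13  0.02] turn [-0.001  0.     0.001] rows 1
0 [ 0.06 -0.13  0.02] [-0.001  0.     0.001]
```

Request:
move_arm:
  series:
    - {"x":-0.2,"y":-0.05,"z":-0.1,"rx":0,"ry":0,"rz":0}
    - {"x":-0.2,"y":0,"z":-0.1,"rx":0,"ry":0,"rz":0}
    - {"x":-0.2,"y":0,"z":-0.1,"rx":0,"ry":0,"rz":0}

```text
clock: 16.0
position: [0.5911, -0.0967, 0.0338]
ee_rot: [-1.251, -1.122, 1.123]
force: [-4.9, 8.0, 6.9]
width: 0.648
```

```bash
python3 jg.py -48 -40 .034
```

```text
jig xy now [-47.9 -37.4]
now [ 0.5911 -0.0967  0.0338] psi 1.456 tilt [-0.007  0.007 -1.   ] t 16.0 w 59.5 F [-4.9  8.   6.9] q7 1.9
total tool shift cm [-0.26 -0.02  0.01] turn [-0.008  0.004  0.006] rows 1
0 [-0.26 -0.02  0.01] [-0.008  0.004  0.006]
```

Request:
move_arm:
  series:
    - {"x":-0.2,"y":-0.05,"z":0,"rx":-0.007,"ry":0,"rz":0.006}
    - {"x":-0.3,"y":0,"z":0,"rx":0,"ry":0,"rz":0}
    - {"x":-0.3,"y":0,"z":0,"rx":0,"ry":0,"rz":0}

```text
clock: 16.38
position: [0.5903, -0.1003, 0.0341]
ee_rot: [-1.254, -1.129, 1.125]
force: [-1.2, 11.8, 0.2]
width: 0.65
```

```bash
python3 jg.py -48 -40 .034;  python3 - <<'E'
from h import *
for n in("top","side"): cv2.imwrite(f"pics/{n}9.png",arm.get_image(n))
crop("pics/side9.png","pics/n2.png",340,170,80,60,10)
crop("pics/top9.png","pics/n1.png",290,110,90,90,7)
E
```

```text
jig xy now [-48.2 -41.1]
now [ 0.5903 -0.1003  0.0341] psi 1.461 tilt [-0.002  0.006 -1.   ] t 16.38 w 59.7 F [-1.2 11.8  0.2] q7 1.91
total tool shift cm [ 0.11  0.01 -0.02] turn [-0.002  0.008  0.005] rows 1
0 [ 0.11  0.01 -0.02] [-0.002  0.008  0.005]
```

View pics/n2.png

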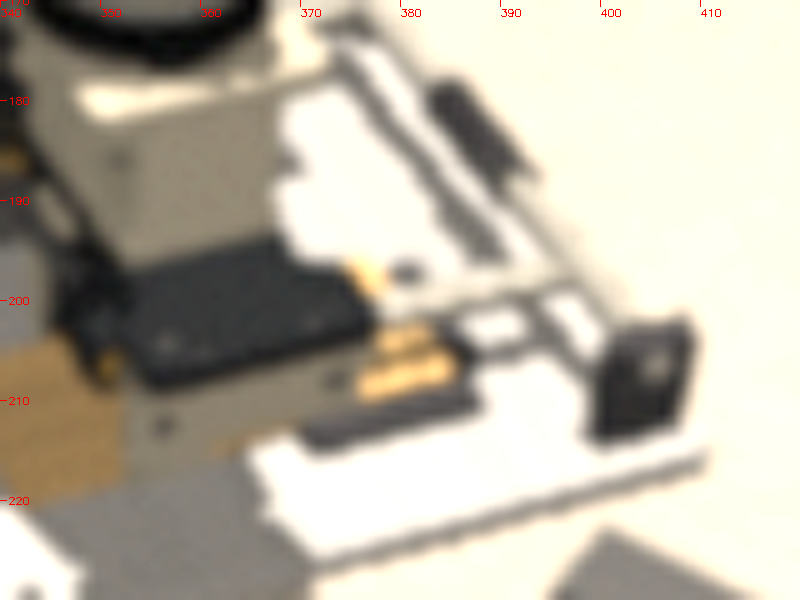

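View pics/n1.png

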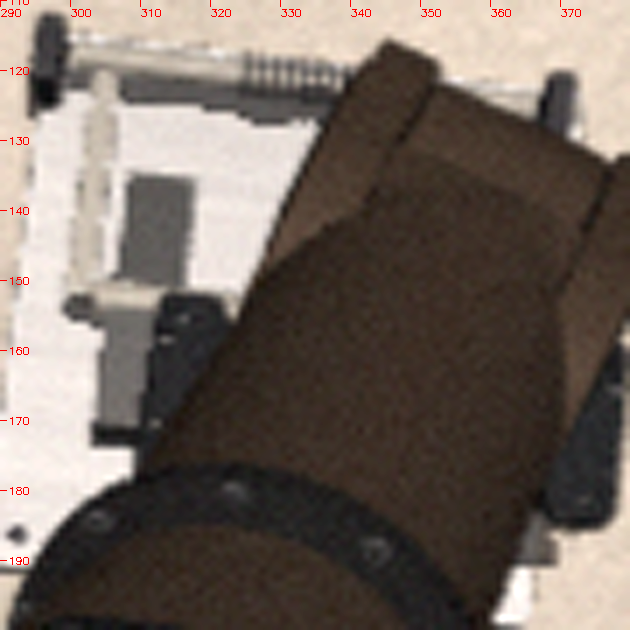

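Request:
move_arm:
  series:
    - {"x":0.05,"y":0,"z":-0.1,"rx":0,"ry":0.012,"rz":0.004}
    - {"x":-0.05,"y":0,"z":-0.3,"rx":0,"ry":0.006,"rz":0}
    - {"x":-0.05,"y":0,"z":-0.2,"rx":0,"ry":0.003,"rz":0}

```text
clock: 16.85
position: [0.5911, -0.0989, 0.0338]
ee_rot: [-1.254, -1.107, 1.116]
force: [-8.2, 4.8, 10.4]
width: 0.648
```

```bash
python3 jg.py -48 -40 .034
```

```text
jig xy now [-47.6 -39.6]
now [ 0.5911 -0.0989  0.0338] psi 1.442 tilt [-0.013  0.006 -1.   ] t 16.85 w 59.5 F [-8.2  4.8 10.4] q7 1.89
total tool shift cm [-0.04 -0.02  0.04] turn [-0.013 -0.01   0.005] rows 1
0 [-0.04 -0.02  0.04] [-0.013 -0.01   0.005]
```

Request:
move_arm:
  series:
    - {"x":0,"y":0,"z":0,"rx":-0.01,"ry":-0.008,"rz":0.004}
    - {"x":0,"y":0,"z":0,"rx":0,"ry":0,"rz":0}

```text
clock: 17.1
position: [0.5907, -0.0993, 0.0338]
ee_rot: [-1.261, -1.117, 1.121]
force: [-1.5, 2.4, 0.2]
width: 0.65
```

Request:
move_arm:
  series:
    - {"x":0,"y":0,"z":0,"rx":0,"ry":0,"rz":0}
    - {"x":0,"y":0,"z":0,"rx":0,"ry":0,"rz":0}
    - {"x":0,"y":-3,"z":0,"rx":0,"ry":0,"rz":0}
    - {"x":0,"y":-5,"z":2,"rx":0,"ry":0,"rz":0}
    - {"x":0,"y":-5,"z":5,"rx":0,"ry":0,"rz":0}
    - {"x":0,"y":0,"z":5,"rx":0,"ry":0,"rz":0}
    - {"x":0,"y":0,"z":5,"rx":0,"ry":0,"rz":0}
  jaw: 9.0

```text
clock: 17.98
position: [0.4308, -0.083, 0.1626]
ee_rot: [-1.274, -1.12, 1.116]
force: [0.7, 0.1, 0.8]
width: 0.984
```

```bash
python3 jg.py -112 -40 .05;  python3 - <<'E'
from h import *
for n in("top","side"): cv2.imwrite(f"pics/{n}10.png",arm.get_image(n))
crop("pics/side10.png","pics/o2.png",310,150,110,90,7)
crop("pics/top10.png","pics/o1.png",280,105,100,110,6)
E
```

```text
jig xy now [-208.6  -42.8]
now [ 0.4308 -0.083   0.1626] psi 1.446 tilt [ 0.007 -0.004 -1.   ] t 17.98 w 90.3 F [0.7 0.1 0.8] q7 1.73
total tool shift cm [ 0.38 11.33 -9.58] turn [ 0.007 -0.007 -0.003] rows 2
0 [ 0.19  5.66 -4.79] [ 0.004 -0.003 -0.002]
1 [ 0.16  5.65 -4.81] [ 0.004 -0.003 -0.002]
```

View pics/o2.png

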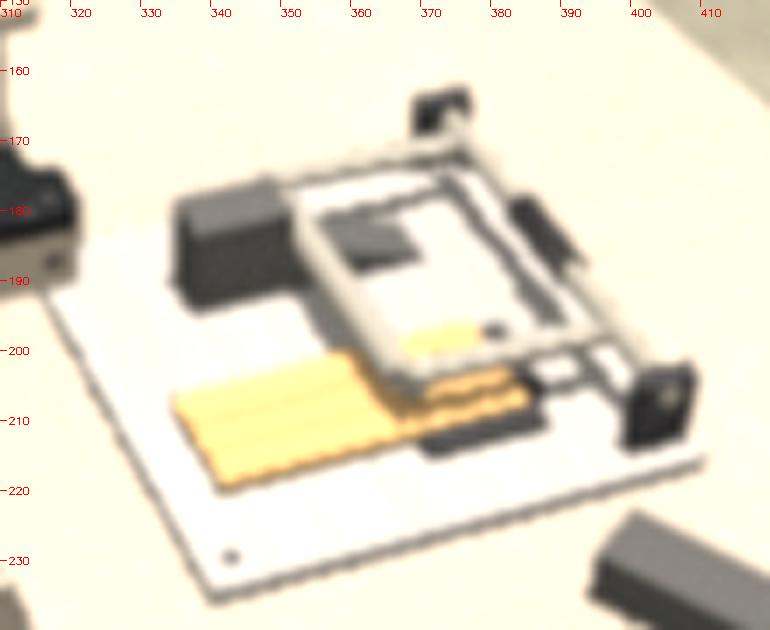

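View pics/o1.png

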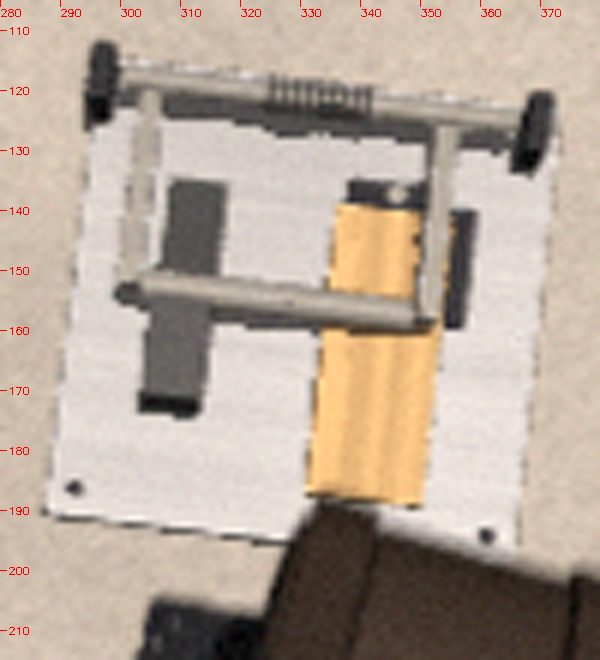

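Request:
move_arm:
  series:
    - {"x":0.1,"y":2,"z":-3,"rx":0.004,"ry":-0.003,"rz":-0.002}
    - {"x":0.1,"y":4,"z":-3,"rx":0.003,"ry":-0.003,"rz":0}
    - {"x":0,"y":4,"z":-2.5,"rx":0,"ry":0,"rz":0}
    - {"x":0,"y":1.5,"z":0,"rx":0,"ry":0,"rz":0}
    - {"x":0,"y":0,"z":0,"rx":0,"ry":0,"rz":0}
  jaw: 0
  newtons: 20

```text
clock: 18.7
position: [0.5177, -0.0926, 0.0455]
ee_rot: [-1.266, -1.123, 1.117]
force: [0.2, 0.4, 0.6]
width: 0.485
```

```bash
python3 jg.py -112 -40 .035
```

```text
jig xy now [-121.1  -42. ]
now [ 0.5177 -0.0926  0.0455] psi 1.45 tilt [ 0.004  0.001 -1.   ] t 18.7 w 44.5 F [0.2 0.4 0.6] q7 1.93
total tool shift cm [ 0.2   1.05 -0.91] turn [ 0.003 -0.003  0.002] rows 1
0 [ 0.2   1.05 -0.91] [ 0.003 -0.003  0.002]
```

Request:
move_arm:
  series:
    - {"x":0.2,"y":0.7,"z":0,"rx":0.003,"ry":-0.003,"rz":0.002}
    - {"x":0,"y":0.4,"z":0,"rx":0,"ry":0,"rz":0}
    - {"x":0,"y":0,"z":-0.5,"rx":0,"ry":0,"rz":0}
    - {"x":0,"y":0,"z":-0.5,"rx":0,"ry":0,"rz":0}
    - {"x":0,"y":0,"z":-0.4,"rx":0,"ry":0,"rz":0}
  jaw: 2.5

```text
clock: 19.32
position: [0.5334, -0.0921, 0.0375]
ee_rot: [-1.266, -1.125, 1.119]
force: [0.9, 0.2, -0.8]
width: 0.274
```

```bash
python3 jg.py -104 -40 .035
```

```text
jig xy now [-105.6  -39.7]
now [ 0.5334 -0.0921  0.0375] psi 1.453 tilt [ 0.005 -0.    -1.   ] t 19.32 w 25.1 F [ 0.9  0.2 -0.8] q7 1.93
total tool shift cm [-0.04  0.26 -0.16] turn [0.005 0.001 0.   ] rows 1
0 [-0.04  0.26 -0.16] [0.005 0.001 0.   ]
```

Request:
move_arm:
  series:
    - {"x":0,"y":0.2,"z":-0.1,"rx":0.004,"ry":0,"rz":0}
    - {"x":0,"y":0,"z":-0.3,"rx":0,"ry":0,"rz":0}
    - {"x":0,"y":0,"z":-0.3,"rx":0,"ry":0,"rz":0}

```text
clock: 19.7
position: [0.5355, -0.0923, 0.0347]
ee_rot: [-1.254, -1.116, 1.125]
force: [-10.3, 0.7, 8.1]
width: 0.274
```

```bash
python3 jg.py -104 -40 .035
```

```text
jig xy now [-103.5  -39.6]
now [ 0.5355 -0.0923  0.0347] psi 1.453 tilt [-0.01   0.003 -1.   ] t 19.7 w 25.1 F [-10.3   0.7   8.1] q7 1.93
total tool shift cm [-0.04 -0.03  0.05] turn [-0.01   0.     0.002] rows 1
0 [-0.04 -0.03  0.05] [-0.01   0.     0.002]
```

Request:
move_arm:
  series:
    - {"x":0,"y":-1,"z":1,"rx":-0.008,"ry":0,"rz":0.002}
    - {"x":2,"y":-5,"z":0,"rx":0,"ry":0,"rz":0}
    - {"x":3.5,"y":-0.5,"z":-4,"rx":0,"ry":0,"rz":0}
    - {"x":0.5,"y":0,"z":-4,"rx":0,"ry":0,"rz":0}
    - {"x":0,"y":0,"z":0,"rx":0,"ry":0,"rz":0}
  jaw: 0

```text
clock: 20.32
position: [0.6128, -0.04, 0.1042]
ee_rot: [-1.265, -1.122, 1.119]
force: [-0.8, 0.3, -0.2]
width: 0.004
```

```bash
python3 jg.py -30 17 .035
```

```text
jig xy now [-32.9  21.5]
now [ 0.6128 -0.04    0.1042] psi 1.45 tilt [ 0.002  0.    -1.   ] t 20.32 w 0.4 F [-0.8  0.3 -0.2] q7 1.77
total tool shift cm [-0.45  6.92 -0.28] turn [ 0.002 -0.002  0.001] rows 2
0 [-0.22  3.46 -0.14] [ 0.001 -0.001  0.   ]
1 [-0.22  3.46 -0.14] [ 0.001 -0.001  0.   ]
```

Request:
move_arm:
  series:
    - {"x":-0.4,"y":2,"z":-0.1,"rx":0,"ry":0,"rz":0}
    - {"x":-0.1,"y":2.5,"z":-0.1,"rx":0,"ry":0,"rz":0}
    - {"x":0,"y":2.3,"z":0,"rx":0,"ry":0,"rz":0}
    - {"x":0,"y":0,"z":0,"rx":0,"ry":0,"rz":0}

```text
clock: 20.82
position: [0.6096, -0.0472, 0.0326]
ee_rot: [-1.265, -1.118, 1.118]
force: [0.2, -0.6, 0.2]
width: 0.004
```

```bash
python3 jg.py -30 10 .035
```

```text
jig xy now [-35.3  13.9]
now [ 0.6096 -0.0472  0.0326] psi 1.448 tilt [ 0. -0. -1.] t 20.82 w 0.4 F [ 0.2 -0.6  0.2] q7 1.83
total tool shift cm [-0.39 -0.24 -0.53] turn [ 0.    -0.005 -0.   ] rows 1
0 [-0.39 -0.24 -0.53] [ 0.    -0.005 -0.   ]
```

Request:
move_arm:
  series:
    - {"x":-0.3,"y":-0.2,"z":0,"rx":0,"ry":-0.004,"rz":0}
    - {"x":-0.3,"y":0,"z":0,"rx":0,"ry":0,"rz":0}
    - {"x":-0.3,"y":0,"z":0,"rx":0,"ry":0,"rz":0}

```text
clock: 21.2
position: [0.6074, -0.0575, 0.0359]
ee_rot: [-1.264, -1.12, 1.121]
force: [0.4, 0.7, 0.5]
width: 0.005
```

```bash
python3 jg.py -30 10 .035
```

```text
jig xy now [-36.3   3.4]
now [ 0.6074 -0.0575  0.0359] psi 1.451 tilt [ 0. -0. -1.] t 21.2 w 0.5 F [0.4 0.7 0.5] q7 1.84
total tool shift cm [ 0.66  0.09 -0.62] turn [ 0.    -0.001 -0.   ] rows 1
0 [ 0.66  0.09 -0.62] [ 0.    -0.001 -0.   ]
```

Request:
move_arm:
  series:
    - {"x":-0.2,"y":0.05,"z":0,"rx":0,"ry":0,"rz":0}
    - {"x":-0.2,"y":0,"z":0,"rx":0,"ry":0,"rz":0}
    - {"x":-0.2,"y":0,"z":0,"rx":0,"ry":0,"rz":0}

```text
clock: 21.58
position: [0.6068, -0.0628, 0.036]
ee_rot: [-1.263, -1.122, 1.12]
force: [-2.2, 7.8, 1.1]
width: 0.003
```

```bash
python3 jg.py -30 10 .035
```

```text
jig xy now [-36.3  -1.9]
now [ 0.6068 -0.0628  0.036 ] psi 1.451 tilt [ 0.001  0.001 -1.   ] t 21.57 w 0.3 F [-2.2  7.8  1.1] q7 1.85
total tool shift cm [ 1.19  0.1  -0.63] turn [ 0.    -0.001  0.001] rows 1
0 [ 1.19  0.1  -0.63] [ 0.    -0.001  0.001]
```

Request:
move_arm:
  series:
    - {"x":-0.2,"y":0,"z":0,"rx":0,"ry":0,"rz":0}
    - {"x":-0.15,"y":0,"z":0,"rx":0,"ry":0,"rz":0}

```text
clock: 21.82
position: [0.6064, -0.0629, 0.036]
ee_rot: [-1.258, -1.125, 1.119]
force: [-0.3, 4.3, 2.5]
width: 0.003
```

```bash
python3 jg.py -30 10 .035
```

```text
jig xy now [-36.6  -2.1]
now [ 0.6064 -0.0629  0.036 ] psi 1.454 tilt [-0.     0.005 -1.   ] t 21.82 w 0.2 F [-0.3  4.3  2.5] q7 1.86
total tool shift cm [ 1.2   0.11 -0.66] turn [-0.001  0.002  0.005] rows 1
0 [ 1.2   0.11 -0.66] [-0.001  0.002  0.005]
```

Request:
move_arm:
  series:
    - {"x":0.8,"y":-0.5,"z":0,"rx":0,"ry":0,"rz":0}
    - {"x":0.5,"y":-5,"z":0,"rx":0,"ry":0,"rz":0}
    - {"x":0,"y":-5,"z":4,"rx":0,"ry":0,"rz":0}
    - {"x":0,"y":-2,"z":5,"rx":0,"ry":0,"rz":0}
    - {"x":0,"y":0,"z":5,"rx":0,"ry":0,"rz":0}
    - {"x":0,"y":0,"z":3,"rx":0,"ry":0,"rz":0}

```text
clock: 22.58
position: [0.4389, -0.0307, 0.1645]
ee_rot: [-1.263, -1.126, 1.118]
force: [-0.0, -0.3, 1.4]
width: 0.005
```

```bash
python3 jg.py -31 62 .11;  python3 - <<'E'
from h import *
for n in("top","side"): cv2.imwrite(f"pics/{n}11.png",arm.get_image(n))
crop("pics/side11.png","pics/q2.png",310,150,110,90,7)
crop("pics/top11.png","pics/q1.png",280,105,100,110,6)
E
```

```text
jig xy now [-206.8   10.1]
now [ 0.4389 -0.0307  0.1645] psi 1.453 tilt [ 0.004  0.003 -1.   ] t 22.57 w 0.4 F [-0.  -0.3  1.4] q7 1.64
total tool shift cm [  5.15   5.53 -17.56] turn [0.004 0.001 0.003] rows 4
0 [ 1.29  1.38 -4.39] [0.001 0.    0.001]
1 [ 1.29  1.38 -4.39] [0.001 0.    0.001]
2 [ 1.29  1.37 -4.39] [0.001 0.    0.001]
3 [ 1.29  1.37 -4.39] [0.001 0.    0.001]
```

View pics/q2.png

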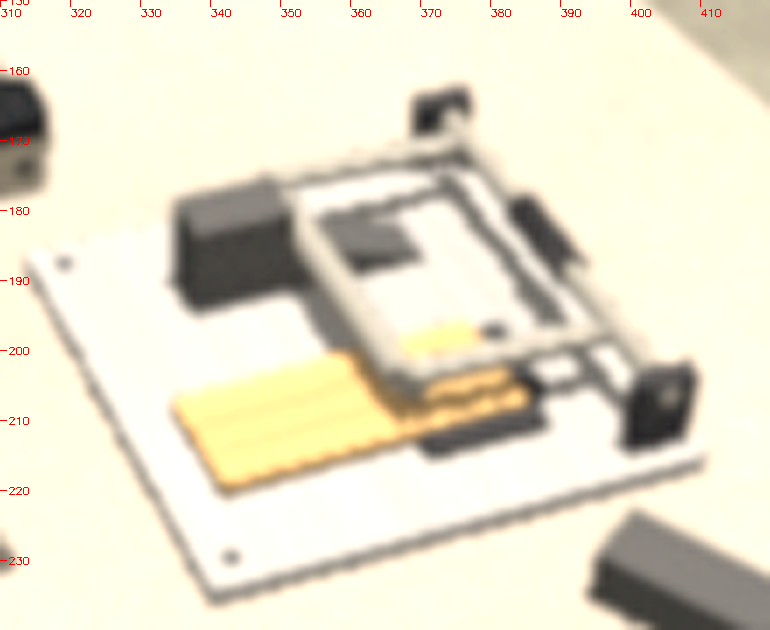

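View pics/q1.png

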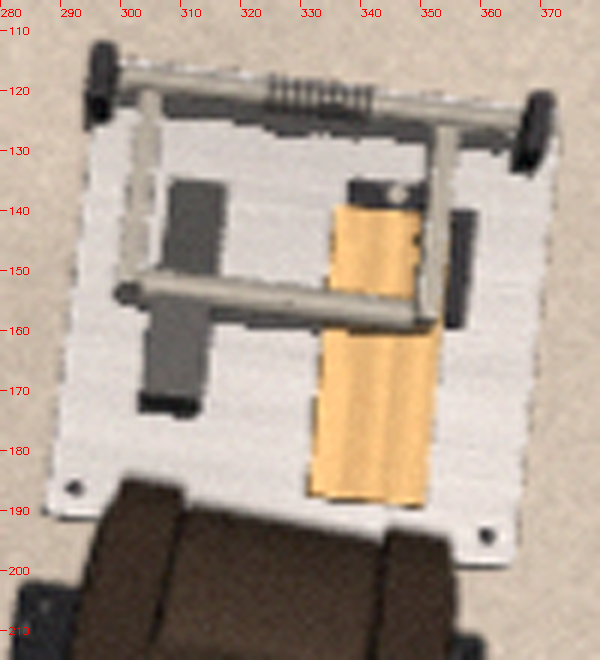

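```bash
cat > chk.py <<'E'
import sys
from h import *; from jg import J2W
np.set_printoptions(precision=2,suppress=True)
def edges(f):
    im=cv2.imread(f).astype(float)
    sat=im[:,:,2]-im[:,:,0]   # R-B, wood high
    out=[]
    for y in range(163,186):
        row=sat[y,320:365]; th=45
        # subpixel crossings
        i=np.where(row>th)[0]
        if len(i)<8: continue
        a,b=i[0],i[-1]
        l=a-1+(th-row[a-1])/(row[a]-row[a-1]); r=b+(row[b]-th)/(row[b]-row[b+1])
        out.append((y,320+l,320+r))
    o=np.array(out); return np.polyfit(o[:,0]-174,o[:,1],1),np.polyfit(o[:,0]-174,o[:,2],1)
def ideal(yaw=0):
    r=[]
    for yy in(-10,-70):
        P2=[]
        for x in(-90,-20):
            w=J2W(x,yy); P2.append(proj("top",[[w[0],w[1],.022]])[0])
        P2=np.array(P2); r.append(np.polyfit(P2[:,1]-174,P2[:,0],1))
    return r
for f in sys.argv[1:]: print(f,*edges(f))
print("ideal",*ideal())
E
python3 chk.py pics/top10.png pics/top11.png
```

```text
pics/top10.png [ -0.11 331.71] [ -0.11 351.35]
pics/top11.png [ -0.1  332.06] [ -0.09 351.61]
ideal [ -0.12 331.49] [ -0.12 351.45]
```

The lateral nudge turned the blank by about 0.015 rad, because I pushed behind the fence. I'll press it again opposite the middle of the fence, reaching down inside the clamp frame, and then push from the rear.

```bash
python3 jg.py 27 10 .11
```

```text
jig xy now [-207.9   10.2]
now [ 0.4378 -0.0305  0.1643] psi 1.453 tilt [ 0.002  0.004 -1.   ] t 22.68 w 0.4 F [0.5 0.9 0.4] q7 1.64
total tool shift cm [ -0.06   5.47 -23.48] turn [0.002 0.001 0.004] rows 4
0 [-0.02  1.37 -5.87] [0.    0.    0.001]
1 [-0.01  1.37 -5.87] [0.    0.    0.001]
2 [-0.01  1.36 -5.87] [0.    0.    0.001]
3 [-0.01  1.36 -5.87] [0.    0.    0.001]
```

Request:
move_arm:
  series:
    - {"x":0,"y":0,"z":-5,"rx":0,"ry":0,"rz":0.003}
    - {"x":0,"y":0,"z":-5,"rx":0,"ry":0,"rz":0}
    - {"x":0,"y":1.5,"z":-5,"rx":0,"ry":0,"rz":0}
    - {"x":0,"y":2,"z":-5,"rx":0,"ry":0,"rz":0}
    - {"x":0,"y":1.5,"z":-3,"rx":0,"ry":0,"rz":0}
    - {"x":0,"y":0,"z":0,"rx":0,"ry":0,"rz":0}

```text
clock: 23.42
position: [0.6783, -0.0571, 0.1138]
ee_rot: [-1.266, -1.131, 1.121]
force: [-0.1, 0.0, 0.5]
width: 0.007
```

```bash
python3 jg.py 27 10 .037
```

```text
jig xy now [34.1 12.2]
now [ 0.6783 -0.0571  0.1138] psi 1.457 tilt [ 0.008  0.    -1.   ] t 23.43 w 0.7 F [-0.1  0.   0.5] q7 1.8
total tool shift cm [-0.23  7.68  0.77] turn [0.008 0.005 0.001] rows 2
0 [-0.12  3.84  0.39] [0.004 0.003 0.001]
1 [-0.11  3.84  0.37] [0.004 0.003 0.001]
```

Request:
move_arm:
  series:
    - {"x":-0.2,"y":2,"z":0.6,"rx":0.008,"ry":0.005,"rz":0}
    - {"x":0,"y":3,"z":0,"rx":0,"ry":0,"rz":0}
    - {"x":0,"y":2.3,"z":0,"rx":0,"ry":0,"rz":0}
    - {"x":0,"y":0,"z":0,"rx":0,"ry":0,"rz":0}

```text
clock: 23.92
position: [0.6689, -0.0584, 0.0374]
ee_rot: [-1.261, -1.119, 1.121]
force: [-0.2, 0.0, 0.0]
width: 0.006
```

```bash
python3 jg.py 27 0 .036
```

```text
jig xy now [24.9  9.8]
now [ 0.6689 -0.0584  0.0374] psi 1.451 tilt [-0.003  0.001 -1.   ] t 23.93 w 0.5 F [-0.2  0.   0. ] q7 1.83
total tool shift cm [-0.98  0.14 -0.21] turn [-0.003 -0.001  0.001] rows 1
0 [-0.98  0.14 -0.21] [-0.003 -0.001  0.001]
```

Request:
move_arm:
  series:
    - {"x":-0.4,"y":0.1,"z":-0.1,"rx":0,"ry":0,"rz":0}
    - {"x":-0.3,"y":0,"z":0,"rx":0,"ry":0,"rz":0}
    - {"x":-0.2,"y":0,"z":0,"rx":0,"ry":0,"rz":0}
    - {"x":-0.2,"y":0,"z":0,"rx":0,"ry":0,"rz":0}
    - {"x":-0.2,"y":0,"z":0,"rx":0,"ry":0,"rz":0}

```text
clock: 24.55
position: [0.6693, -0.0726, 0.0398]
ee_rot: [-1.264, -1.122, 1.119]
force: [0.2, 3.1, 0.1]
width: 0.008
```

```bash
python3 jg.py 27 0 .036
```

```text
jig xy now [27.  -4.3]
now [ 0.6693 -0.0726  0.0398] psi 1.451 tilt [ 0.002  0.001 -1.   ] t 24.55 w 0.7 F [0.2 3.1 0.1] q7 1.85
total tool shift cm [ 0.43  0.38 -0.  ] turn [ 0.001 -0.001  0.001] rows 1
0 [ 0.43  0.38 -0.  ] [ 0.001 -0.001  0.001]
```

Request:
move_arm:
  series:
    - {"x":0.3,"y":0.3,"z":0,"rx":0,"ry":0,"rz":0}
    - {"x":-0.2,"y":0.2,"z":0,"rx":0,"ry":0,"rz":0}
    - {"x":-0.2,"y":0.05,"z":0,"rx":0,"ry":0,"rz":0}
    - {"x":-0.2,"y":0.05,"z":0,"rx":0,"ry":0,"rz":0}

```text
clock: 25.05
position: [0.6702, -0.0697, 0.0363]
ee_rot: [-1.257, -1.13, 1.116]
force: [-2.5, 3.7, 9.2]
width: 0.004
```

```bash
python3 jg.py 27 0 .036
```

```text
jig xy now [27.5 -1.2]
now [ 0.6702 -0.0697  0.0363] psi 1.455 tilt [ 0.003  0.009 -1.   ] t 25.05 w 0.4 F [-2.5  3.7  9.2] q7 1.86
total tool shift cm [0.12 0.03 0.05] turn [0.002 0.003 0.009] rows 1
0 [0.12 0.03 0.05] [0.002 0.003 0.009]
```

Request:
move_arm:
  series:
    - {"x":0.6,"y":-0.3,"z":0,"rx":0,"ry":0,"rz":0.005}
    - {"x":0,"y":0,"z":0,"rx":0,"ry":0,"rz":0}

```text
clock: 25.3
position: [0.6709, -0.0628, 0.0391]
ee_rot: [-1.26, -1.127, 1.12]
force: [0.0, -0.5, 0.3]
width: 0.005
```

```bash
python3 jg.py 27 0 .036;  python3 - <<'E'
from h import *
for n in("side","top"):
    cv2.imwrite(f"pics/{n}12.png",arm.get_image(n))
crop("pics/side12.png","pics/r2.png",310,150,110,90,7)
crop("pics/top12.png","pics/r1.png",280,105,100,110,6)
E
```

```text
jig xy now [27.4  5.6]
now [ 0.6709 -0.0628  0.0391] psi 1.456 tilt [ 0.002  0.004 -1.   ] t 25.3 w 0.5 F [ 0.  -0.5  0.3] q7 1.85
total tool shift cm [-0.56  0.31  0.04] turn [0.002 0.003 0.004] rows 1
0 [-0.56  0.31  0.04] [0.002 0.003 0.004]
```

View pics/r2.png

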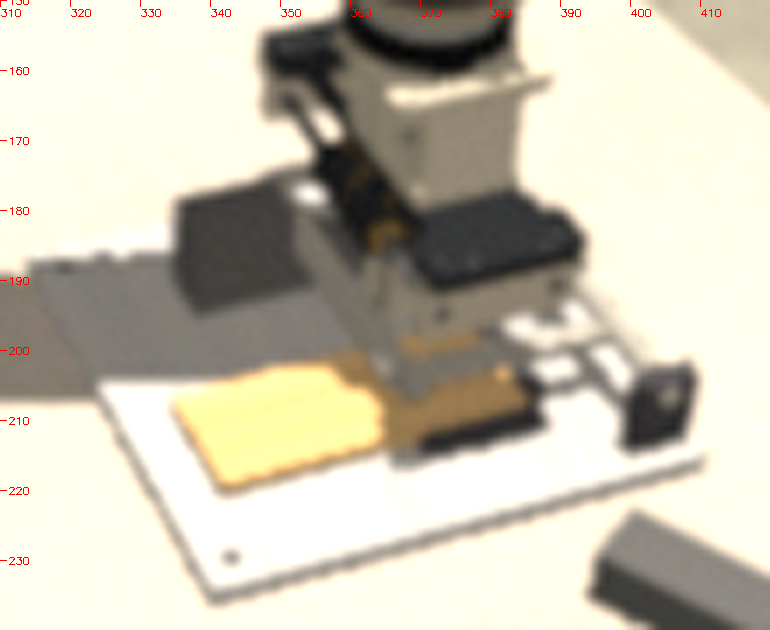

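View pics/r1.png

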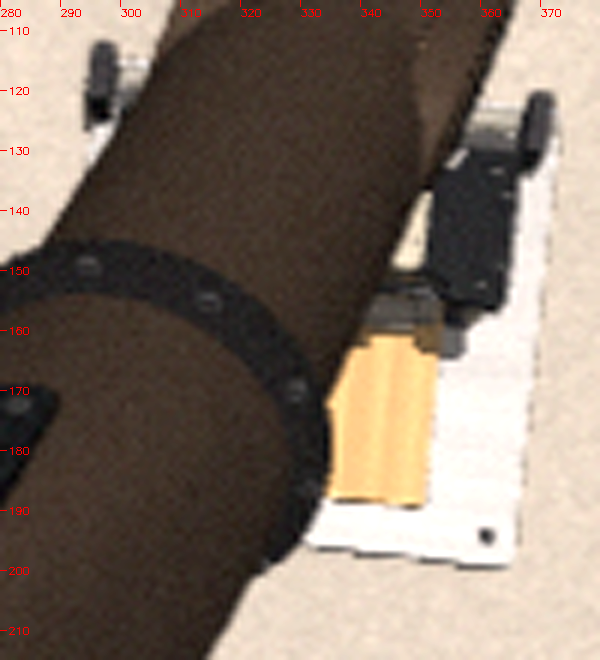

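Request:
move_arm:
  series:
    - {"x":0,"y":0.4,"z":0,"rx":0,"ry":0.003,"rz":0.003}
    - {"x":0,"y":0.2,"z":0,"rx":0,"ry":0,"rz":0}
    - {"x":0,"y":0,"z":0,"rx":0,"ry":0,"rz":0}

```text
clock: 25.78
position: [0.6702, -0.0647, 0.032]
ee_rot: [-1.265, -1.12, 1.12]
force: [-0.5, -0.2, 1.9]
width: 0.004
```

```bash
python3 jg.py 27 -1 .034
```

```text
jig xy now [26.9  3.7]
now [ 0.6702 -0.0647  0.032 ] psi 1.451 tilt [ 0.001 -0.001 -1.   ] t 25.77 w 0.4 F [-0.5 -0.2  1.9] q7 1.84
total tool shift cm [-0.47 -0.2  -0.01] turn [ 0.001 -0.002 -0.001] rows 1
0 [-0.47 -0.2  -0.01] [ 0.001 -0.002 -0.001]
```

Request:
move_arm:
  series:
    - {"x":-0.25,"y":-0.15,"z":0,"rx":0,"ry":0,"rz":0}
    - {"x":-0.2,"y":0,"z":0,"rx":0,"ry":0,"rz":0}
    - {"x":-0.2,"y":0,"z":0,"rx":0,"ry":0,"rz":0}

```text
clock: 26.15
position: [0.6703, -0.0672, 0.0337]
ee_rot: [-1.26, -1.125, 1.119]
force: [0.3, 7.6, 0.7]
width: 0.003
```

```bash
python3 jg.py 27 -1 .034
```

```text
jig xy now [27.3  1.3]
now [ 0.6703 -0.0672  0.0337] psi 1.453 tilt [ 0.002  0.004 -1.   ] t 26.15 w 0.3 F [0.3 7.6 0.7] q7 1.85
total tool shift cm [-0.23 -0.03  0.03] turn [0.001 0.001 0.004] rows 1
0 [-0.23 -0.03  0.03] [0.001 0.001 0.004]
```

Request:
move_arm:
  series:
    - {"x":-0.25,"y":0,"z":0,"rx":0,"ry":0,"rz":0.003}
    - {"x":-0.3,"y":0,"z":0,"rx":0,"ry":0,"rz":0}
    - {"x":-0.3,"y":0,"z":0,"rx":0,"ry":0,"rz":0}

```text
clock: 26.52
position: [0.6702, -0.0673, 0.0337]
ee_rot: [-1.252, -1.132, 1.118]
force: [-0.4, 8.6, 2.1]
width: 0.004
```

```bash
python3 jg.py 27 -1 .034
```

```text
jig xy now [27.3  1.1]
now [ 0.6702 -0.0673  0.0337] psi 1.459 tilt [ 0.001  0.011 -1.   ] t 26.52 w 0.3 F [-0.4  8.6  2.1] q7 1.86
total tool shift cm [-0.21 -0.03  0.03] turn [0.    0.007 0.011] rows 1
0 [-0.21 -0.03  0.03] [0.    0.007 0.011]
```

Request:
move_arm:
  series:
    - {"x":0.8,"y":-0.2,"z":0,"rx":0,"ry":0.006,"rz":0.008}
    - {"x":0.3,"y":-5,"z":0,"rx":0,"ry":0,"rz":0}
    - {"x":0,"y":-5,"z":4,"rx":0,"ry":0,"rz":0}
    - {"x":0,"y":0,"z":6,"rx":0,"ry":0,"rz":0}
    - {"x":-1,"y":0,"z":6,"rx":0,"ry":0,"rz":0}
    - {"x":-2,"y":0,"z":4,"rx":0,"ry":0,"rz":0}
    - {"x":-2,"y":0,"z":0,"rx":0,"ry":0,"rz":0}
  jaw: 2.5

```text
clock: 27.4
position: [0.4616, -0.0825, 0.1378]
ee_rot: [-1.263, -1.124, 1.122]
force: [1.9, -0.6, 1.2]
width: 0.274
```

```bash
sed -i 's/precision=2/precision=4/' chk.py; python3 jg.py -115 -40 .05;  python3 - <<'E'
from h import *
for n in("top","side"): cv2.imwrite(f"pics/{n}13.png",arm.get_image(n))
crop("pics/side13.png","pics/s2.png",310,150,110,90,7)
crop("pics/top13.png","pics/s1.png",280,105,100,110,6)
E
python3 chk.py pics/top1[013].png
```

```text
jig xy now [-178.1  -38.7]
now [ 0.4616 -0.0825  0.1378] psi 1.454 tilt [ 0.001  0.    -1.   ] t 27.4 w 25.1 F [ 1.9 -0.6  1.2] q7 1.83
total tool shift cm [-0.15  8.79 -6.29] turn [0.001 0.002 0.001] rows 2
0 [-0.07  4.39 -3.15] [0.001 0.001 0.   ]
1 [-0.07  4.39 -3.15] [0.001 0.001 0.   ]
pics/top10.png [ -0.1104 331.713 ] [ -0.1067 351.3517]
pics/top11.png [ -0.0965 332.0567] [ -0.0875 351.6077]
pics/top13.png [ -0.1121 331.6996] [ -0.1042 351.3625]
ideal [ -0.1196 331.4899] [ -0.1151 351.4494]
```

View pics/s1.png

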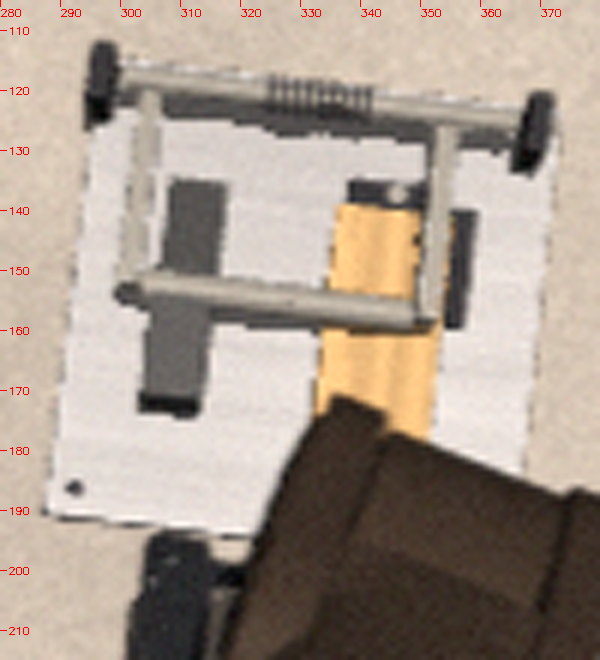

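Square again: the edge slope is back to -0.11. Now a gentle push on the rear to seat the blank against the stop.

Request:
move_arm:
  series:
    - {"x":0,"y":3,"z":-2,"rx":0,"ry":0,"rz":0}
    - {"x":0,"y":3.5,"z":-2,"rx":0,"ry":0,"rz":0}
    - {"x":0,"y":3,"z":-1.5,"rx":0,"ry":0,"rz":0}
    - {"x":0,"y":0.4,"z":-0.3,"rx":0,"ry":0,"rz":0}
    - {"x":0,"y":0,"z":0,"rx":0,"ry":0,"rz":0}

```text
clock: 28.12
position: [0.5279, -0.0897, 0.038]
ee_rot: [-1.27, -1.126, 1.117]
force: [0.2, -0.0, 0.3]
width: 0.272
```

```bash
python3 jg.py -104 -40 .035
```

```text
jig xy now [-111.4  -38. ]
now [ 0.5279 -0.0897  0.038 ] psi 1.451 tilt [ 0.008 -0.002 -1.   ] t 28.12 w 25.0 F [ 0.2 -0.   0.3] q7 1.96
total tool shift cm [-0.2   0.3  -0.74] turn [ 0.008 -0.001 -0.001] rows 1
0 [-0.2   0.3  -0.74] [ 0.008 -0.001 -0.001]
```

Request:
move_arm:
  series:
    - {"x":-0.2,"y":0.3,"z":-0.4,"rx":0.007,"ry":0,"rz":0}
    - {"x":-0.1,"y":0.1,"z":-0.4,"rx":0,"ry":0,"rz":0}
    - {"x":0,"y":0,"z":-0.2,"rx":0,"ry":0,"rz":0}
    - {"x":0,"y":0,"z":-0.25,"rx":0,"ry":0,"rz":0}

```text
clock: 28.62
position: [0.5354, -0.0931, 0.0356]
ee_rot: [-1.257, -1.116, 1.122]
force: [-7.4, 0.2, 3.2]
width: 0.272
```

```bash
python3 jg.py -104 -40 .035
```

```text
jig xy now [-103.6  -40.4]
now [ 0.5354 -0.0931  0.0356] psi 1.451 tilt [-0.007  0.002 -1.   ] t 28.62 w 24.9 F [-7.4  0.2  3.2] q7 1.96
total tool shift cm [0.04 0.06 0.04] turn [-0.007 -0.001  0.002] rows 1
0 [0.04 0.06 0.04] [-0.007 -0.001  0.002]
```

Request:
move_arm:
  series:
    - {"x":0,"y":-0.5,"z":1,"rx":0,"ry":0,"rz":0}
    - {"x":0,"y":-5,"z":1,"rx":0,"ry":0,"rz":0}
    - {"x":3,"y":-4.5,"z":0,"rx":0,"ry":0,"rz":0}
    - {"x":4,"y":0,"z":0,"rx":0,"ry":0,"rz":0}
    - {"x":3,"y":0,"z":0,"rx":0,"ry":0,"rz":0}
  jaw: 7.5
  newtons: 40

```text
clock: 29.25
position: [0.5276, 0.0075, 0.1426]
ee_rot: [-1.263, -1.116, 1.113]
force: [-0.1, -0.4, -0.3]
width: 0.766
```

```bash
python3 jg.py -31.5 62 .12;  python3 - <<'E'
from h import *
for n in("top","side"): cv2.imwrite(f"pics/{n}14.png",arm.get_image(n))
crop("pics/side14.png","pics/t2.png",310,150,110,90,7)
crop("pics/top14.png","pics/t1.png",280,105,100,110,6)
E
python3 chk.py pics/top14.png; python3 -c "
from jg import *;print(W2J(.6175,-.0004))"
```

```text
jig xy now [-123.2   58.5]
now [0.5276 0.0075 0.1426] psi 1.444 tilt [-0.001  0.004 -1.   ] t 29.25 w 70.3 F [-0.1 -0.4 -0.3] q7 1.67
total tool shift cm [ 0.42  2.25 -9.17] turn [-0.001 -0.009  0.004] rows 2
0 [ 0.21  1.13 -4.58] [-0.001 -0.004  0.002]
1 [ 0.19  1.13 -4.58] [-0.001 -0.004  0.002]
pics/top14.png [ -0.1061 331.7762] [ -0.1084 351.362 ]
ideal [ -0.1196 331.4899] [ -0.1151 351.4494]
[-32.98201207  61.33088031]
```

View pics/t1.png

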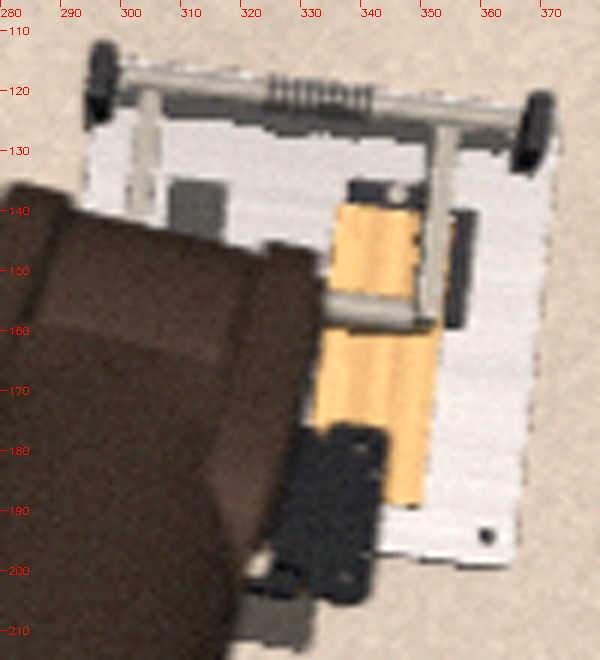

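View pics/t2.png

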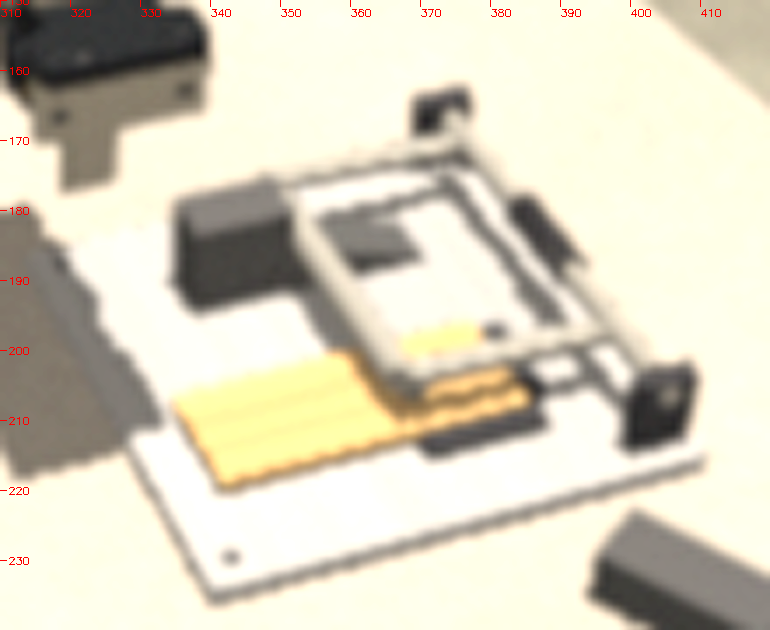

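Request:
move_arm:
  series:
    - {"x":0.2,"y":0,"z":-4,"rx":0,"ry":-0.005,"rz":0.003}
    - {"x":0.2,"y":0,"z":-4,"rx":0,"ry":-0.004,"rz":0}
    - {"x":0,"y":2,"z":-1,"rx":0,"ry":0,"rz":0}
    - {"x":0,"y":2,"z":0,"rx":0,"ry":0,"rz":0}
    - {"x":0,"y":0,"z":0,"rx":0,"ry":0,"rz":0}

```text
clock: 29.98
position: [0.6175, 0.0004, 0.1022]
ee_rot: [-1.26, -1.125, 1.123]
force: [-0.2, -0.3, 0.6]
width: 0.813
```

```bash
python3 jg.py -33 62 .047
```

```text
jig xy now [-33.   62.1]
now [6.175e-01 4.000e-04 1.022e-01] psi 1.456 tilt [ 0.     0.002 -1.   ] t 29.98 w 74.7 F [-0.2 -0.3  0.6] q7 1.74
total tool shift cm [-0.02  5.52 -0.  ] turn [-0.     0.003  0.002] rows 1
0 [-0.02  5.52 -0.  ] [-0.     0.003  0.002]
```

Request:
move_arm:
  series:
    - {"x":0,"y":2,"z":0,"rx":0,"ry":0.003,"rz":0.002}
    - {"x":0,"y":2,"z":0,"rx":0,"ry":0,"rz":0}
    - {"x":0,"y":1.3,"z":0,"rx":0,"ry":0,"rz":0}
    - {"x":0,"y":0.2,"z":0,"rx":0,"ry":0,"rz":0}

```text
clock: 30.48
position: [0.6164, -0.0008, 0.0468]
ee_rot: [-1.264, -1.121, 1.12]
force: [-0.4, 1.9, 0.4]
width: 0.816
```

```bash
python3 jg.py -33 62 .047
```

```text
jig xy now [-34.   60.8]
now [ 0.6164 -0.0008  0.0468] psi 1.451 tilt [ 0.001 -0.    -1.   ] t 30.48 w 74.9 F [-0.4  1.9  0.4] q7 1.77
total tool shift cm [ 0.12 -0.02 -0.1 ] turn [ 0.001 -0.001  0.   ] rows 1
0 [ 0.12 -0.02 -0.1 ] [ 0.001 -0.001  0.   ]
```

Request:
move_arm:
  series:
    - {"x":0.1,"y":0,"z":0,"rx":0,"ry":0,"rz":0}
    - {"x":0,"y":0,"z":0,"rx":0,"ry":0,"rz":0}
    - {"x":0,"y":0,"z":0,"rx":0,"ry":0,"rz":0}
    - {"x":0,"y":0,"z":0,"rx":0,"ry":0,"rz":0}
    - {"x":0,"y":0,"z":0,"rx":0,"ry":0,"rz":0}
    - {"x":0,"y":0,"z":0,"rx":0,"ry":0,"rz":0}
    - {"x":0,"y":0,"z":0,"rx":0,"ry":0,"rz":0}
  jaw: 2.0
  newtons: 45

```text
clock: 31.35
position: [0.6176, -0.0, 0.0485]
ee_rot: [-1.266, -1.123, 1.119]
force: [-0.3, -0.6, -0.2]
width: 0.327
```

```bash
python3 jg.py -33 62 .047
```

```text
jig xy now [-32.9  61.7]
now [ 0.6176 -0.      0.0485] psi 1.451 tilt [ 0.003 -0.    -1.   ] t 31.35 w 30.1 F [-0.3 -0.6 -0.2] q7 1.77
total tool shift cm [0.03 0.15 0.01] turn [ 0.003 -0.001  0.   ] rows 1
0 [0.03 0.15 0.01] [ 0.003 -0.001  0.   ]
```

Request:
move_arm:
  series:
    - {"x":0,"y":0,"z":0,"rx":0,"ry":0,"rz":0}
    - {"x":0,"y":0,"z":0.5,"rx":0,"ry":0,"rz":0}
    - {"x":0,"y":0,"z":0.6,"rx":0,"ry":0,"rz":0}
    - {"x":0,"y":0,"z":0.6,"rx":0,"ry":0,"rz":0}
    - {"x":0,"y":0,"z":0.5,"rx":0,"ry":0,"rz":0}

```text
clock: 31.98
position: [0.5954, 0.0026, 0.0485]
ee_rot: [-1.268, -1.124, 1.118]
force: [1.0, -0.5, -1.9]
width: 0.325
```

```bash
python3 jg.py -130 62 .048
```

```text
jig xy now [-55.2  61.7]
now [0.5954 0.0026 0.0485] psi 1.451 tilt [ 0.005 -0.001 -1.   ] t 31.98 w 29.8 F [ 1.  -0.5 -1.9] q7 1.77
total tool shift cm [0.02 0.01 7.48] turn [ 0.005 -0.001  0.   ] rows 2
0 [0.01 0.   3.74] [ 0.003 -0.001  0.   ]
1 [0.01 0.01 3.74] [ 0.003 -0.001  0.   ]
```

Request:
move_arm:
  series:
    - {"x":0,"y":0,"z":0.3,"rx":0,"ry":0,"rz":0}
    - {"x":0,"y":0,"z":0.3,"rx":0,"ry":0,"rz":0}
    - {"x":0,"y":0,"z":0.3,"rx":0,"ry":0,"rz":0}
    - {"x":0,"y":0,"z":0.3,"rx":0,"ry":0,"rz":0}
    - {"x":0,"y":0,"z":0.3,"rx":0,"ry":0,"rz":0}
    - {"x":0,"y":0,"z":0.3,"rx":0,"ry":0,"rz":0}
    - {"x":0,"y":0,"z":0.3,"rx":0,"ry":0,"rz":0}
    - {"x":0,"y":0,"z":0.3,"rx":0,"ry":0,"rz":0}
    - {"x":0,"y":0,"z":0.4,"rx":0,"ry":0,"rz":0}
    - {"x":0,"y":0,"z":0.5,"rx":0,"ry":0,"rz":0}

```text
clock: 33.22
position: [0.5599, 0.007, 0.0485]
ee_rot: [-1.267, -1.124, 1.118]
force: [0.6, 0.4, -0.0]
width: 0.325
```

```bash
python3 jg.py -130 62 .048
python3 - <<'E'
from h import *
for n in("top","side"): cv2.imwrite(f"pics/{n}15.png",arm.get_image(n))
crop("pics/side15.png","pics/u2.png",310,150,110,90,7)
E
python3 chk.py pics/top15.png
```

```text
jig xy now [-91.   61.8]
now [0.5599 0.007  0.0485] psi 1.451 tilt [ 0.005 -0.    -1.   ] t 33.23 w 29.8 F [ 0.6  0.4 -0. ] q7 1.77
total tool shift cm [0.01 0.03 3.9 ] turn [ 0.005 -0.001  0.   ] rows 1
0 [0.01 0.03 3.9 ] [ 0.005 -0.001  0.   ]
pics/top15.png [  0.3507 338.5899] [ -0.1101 351.3827]
ideal [ -0.1196 331.4899] [ -0.1151 351.4494]
```

View pics/u2.png

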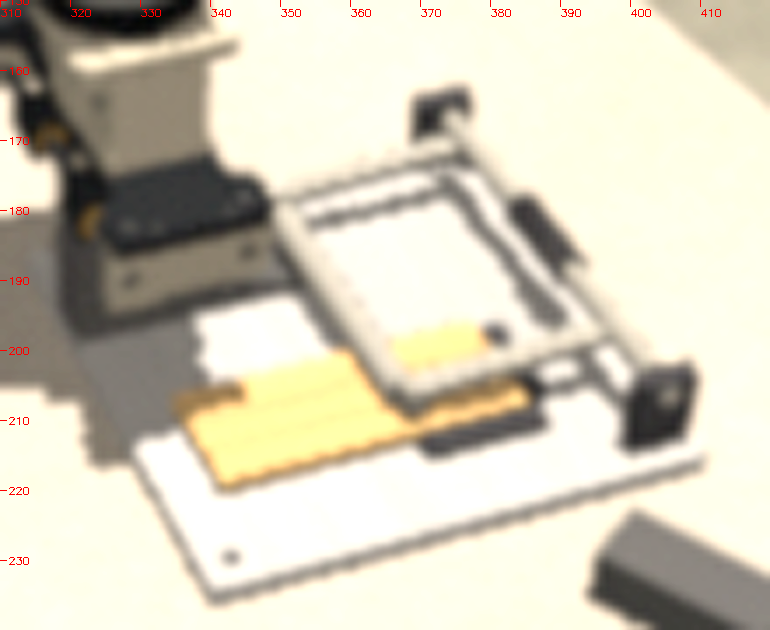

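Request:
move_arm:
  series:
    - {"x":0,"y":0,"z":1.5,"rx":0,"ry":0,"rz":0}
    - {"x":0,"y":-0.5,"z":2,"rx":0,"ry":0,"rz":0}
    - {"x":0,"y":-3,"z":3,"rx":0,"ry":0,"rz":0}
    - {"x":0.3,"y":-2,"z":4,"rx":0,"ry":0,"rz":0}
    - {"x":0.6,"y":0,"z":3,"rx":0,"ry":0,"rz":0}
    - {"x":0,"y":0,"z":0.5,"rx":0,"ry":0,"rz":0}
    - {"x":0,"y":0,"z":0,"rx":0,"ry":0,"rz":0}

```text
clock: 34.2
position: [0.4161, 0.0334, 0.1036]
ee_rot: [-1.263, -1.122, 1.12]
force: [0.9, -0.5, -1.3]
width: 0.322
```

```bash
python3 jg.py -235 72 .045
python3 - <<'E'
from h import *
for n in("top","side"): cv2.imwrite(f"pics/{n}16.png",arm.get_image(n))
crop("pics/side16.png","pics/v2.png",280,120,140,120,5)
crop("pics/top16.png","pics/v1.png",270,105,110,130,5)
E
python3 chk.py pics/top16.png
```

```text
jig xy now [-237.   71.]
now [0.4161 0.0334 0.1036] psi 1.452 tilt [ 0.001  0.001 -1.   ] t 34.2 w 29.5 F [ 0.9 -0.5 -1.3] q7 1.61
total tool shift cm [ 0.09  5.86 -0.2 ] turn [ 0.001 -0.001  0.001] rows 1
0 [ 0.09  5.86 -0.2 ] [ 0.001 -0.001  0.001]
pics/top16.png [ -0.1142 331.6466] [ -0.1093 351.2717]
ideal [ -0.1196 331.4899] [ -0.1151 351.4494]
```

View pics/v2.png

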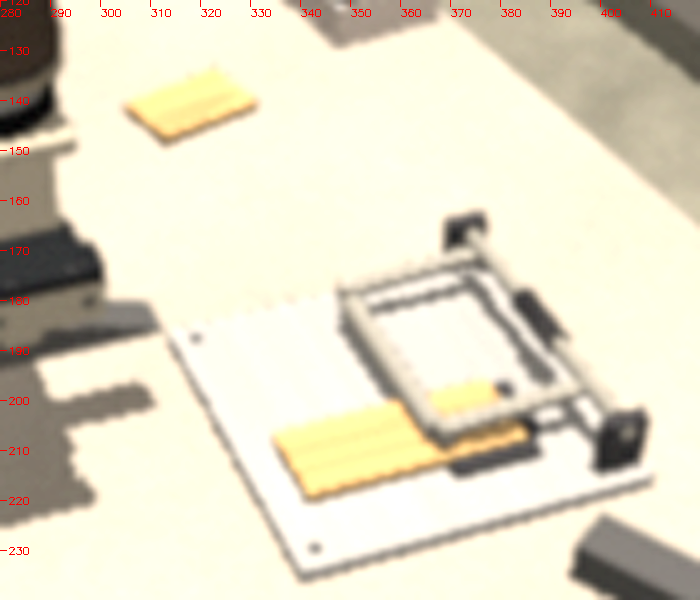

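View pics/v1.png

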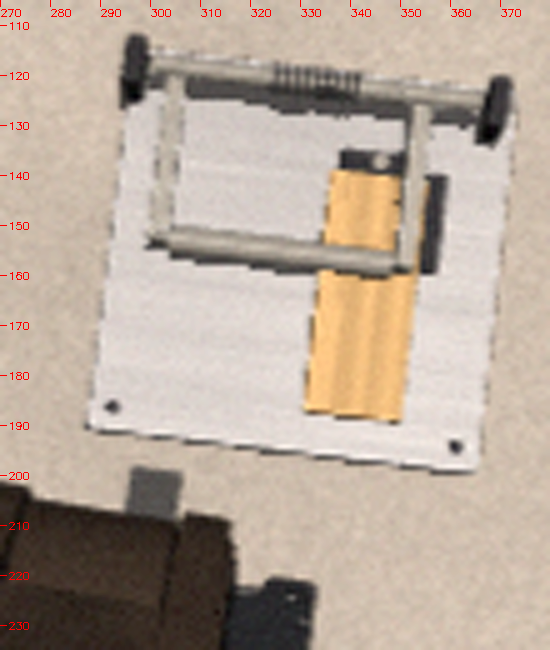

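Request:
move_arm:
  series:
    - {"x":0,"y":2,"z":0,"rx":0,"ry":0,"rz":0}
    - {"x":0,"y":2,"z":0,"rx":0,"ry":0,"rz":0}
    - {"x":0,"y":1.5,"z":0,"rx":0,"ry":0,"rz":0}
    - {"x":0,"y":0.6,"z":0,"rx":0,"ry":0,"rz":0}
    - {"x":0,"y":0,"z":0,"rx":0,"ry":0,"rz":0}

```text
clock: 34.92
position: [0.422, 0.0315, 0.0403]
ee_rot: [-1.268, -1.121, 1.117]
force: [-0.8, -0.1, -0.9]
width: 0.325
```

```bash
python3 jg.py -235 72 .0365
```

```text
jig xy now [-230.9   69.9]
now [0.422  0.0315 0.0403] psi 1.449 tilt [ 0.004 -0.001 -1.   ] t 34.92 w 29.8 F [-0.8 -0.1 -0.9] q7 1.74
total tool shift cm [0.21 0.37 0.42] turn [ 0.004 -0.004 -0.001] rows 1
0 [0.21 0.37 0.42] [ 0.004 -0.004 -0.001]
```

Request:
move_arm:
  series:
    - {"x":0,"y":0.3,"z":0.4,"rx":0.004,"ry":0,"rz":0}
    - {"x":0,"y":0.15,"z":0,"rx":0,"ry":0,"rz":0}
    - {"x":0,"y":0.1,"z":0,"rx":0,"ry":0,"rz":0}

```text
clock: 35.3
position: [0.4182, 0.032, 0.0363]
ee_rot: [-1.265, -1.119, 1.117]
force: [-7.8, -1.9, 36.5]
width: 0.329
```

```bash
python3 jg.py -235 72 .0365
```

```text
jig xy now [-234.7   70. ]
now [0.4182 0.032  0.0363] psi 1.448 tilt [ 0.001  0.001 -1.   ] t 35.3 w 30.2 F [-7.8 -1.9 36.5] q7 1.75
total tool shift cm [ 0.2  -0.02  0.03] turn [ 0.001 -0.004  0.001] rows 1
0 [ 0.2  -0.02  0.03] [ 0.001 -0.004  0.001]
```

Firm contact at the expected height. I'll relax the press, release and retreat.

Request:
move_arm:
  series:
    - {"x":0,"y":-0.05,"z":0,"rx":0,"ry":0,"rz":0}
    - {"x":0,"y":0,"z":0,"rx":0,"ry":0,"rz":0}

```text
clock: 35.55
position: [0.4187, 0.0322, 0.0376]
ee_rot: [-1.265, -1.121, 1.116]
force: [0.2, -0.6, -1.0]
width: 0.331
```

Request:
move_arm:
  series:
    - {"x":0,"y":0,"z":0,"rx":0,"ry":0,"rz":0}
    - {"x":0,"y":0,"z":0,"rx":0,"ry":0,"rz":0}
    - {"x":0,"y":0,"z":0,"rx":0,"ry":0,"rz":0}
    - {"x":0,"y":-1,"z":0,"rx":0,"ry":0,"rz":0}
    - {"x":0,"y":-4,"z":0,"rx":0,"ry":0,"rz":0}
    - {"x":0,"y":-5,"z":0,"rx":0,"ry":0,"rz":0}
    - {"x":4,"y":-5,"z":0,"rx":0,"ry":0,"rz":0}
    - {"x":5,"y":0,"z":0,"rx":0,"ry":0,"rz":0}
    - {"x":5,"y":0,"z":0,"rx":0,"ry":0,"rz":0}
    - {"x":5,"y":0,"z":0,"rx":0,"ry":0,"rz":0}
    - {"x":5,"y":0,"z":0,"rx":0,"ry":0,"rz":0}
    - {"x":3,"y":0,"z":0,"rx":0,"ry":0,"rz":0}
  jaw: 7.0

```text
clock: 37.05
position: [0.4534, 0.3033, 0.1975]
ee_rot: [-1.269, -1.118, 1.106]
force: [0.9, -0.5, -0.5]
width: 0.763
```

```bash
python3 - <<'E'
from h import *
for n in("top","side"): cv2.imwrite(f"pics/{n}17.png",arm.get_image(n))
crop("pics/side17.png","pics/w2.png",270,140,150,120,5)
crop("pics/top17.png","pics/w1.png",270,105,110,130,5)
E
python3 chk.py pics/top17.png; python3 plan.py .5 .3 .2 1.45 2 | head -1
```

```text
pics/top17.png [ -0.1129 331.6065] [ -0.1099 351.307 ]
ideal [ -0.1196 331.4899] [ -0.1151 351.4494]
now [0.4533 0.3047 0.1972] psi 1.442 tilt [ 0.006  0.005 -1.   ] t 37.15 w 70.1 F [-1.4 -0.8  0.3] q7 1.04
```

View pics/w2.png

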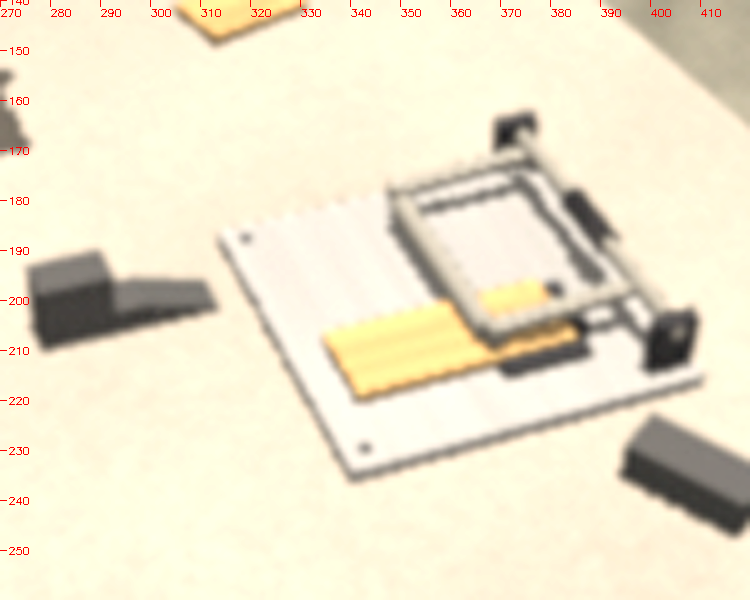

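View pics/w1.png

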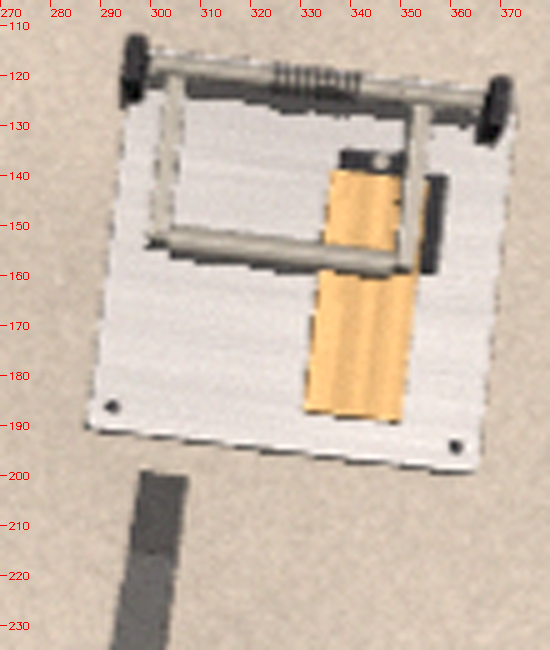

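View pics/top17.png

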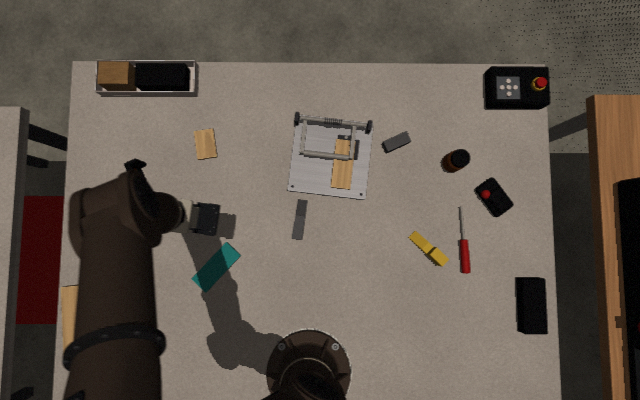

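Run:
```python
from h import *
crop("pics/top17.png","pics/x1.png",328,128,36,36,20)
crop("pics/side17.png","pics/x2.png",355,185,45,35,16)
```

```text
(no output)
```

View pics/x1.png

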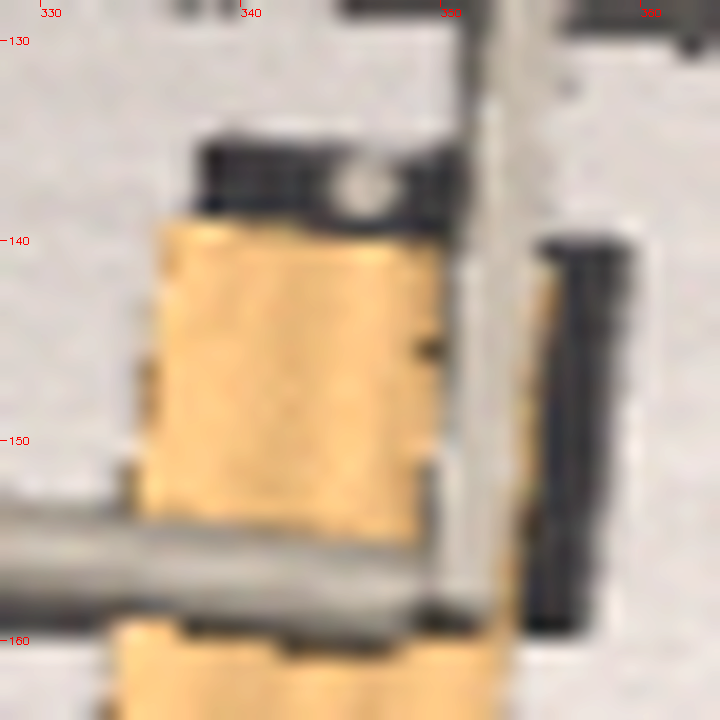

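View pics/x2.png

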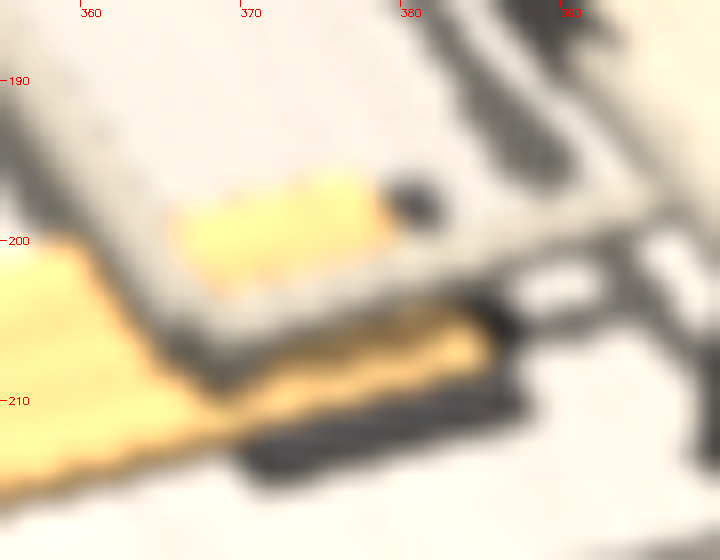

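The blank meets the stop (row 139–140) and the fence (column 353–355) with no visible gap. The roller is down on it, the wedge stands flat on the bench, and the other things have not moved. I'll hand in.

```bash
python3 -c "
from cell import arm
print(arm.sign_off())"
```

```text
the job is handed in; nothing more can be done
None
```

The blank is loaded and clamped in the jig, and I handed the job in at about 37 s of the 72 s allowed; no verdict came back.

**What I did**
1. I drove the grey wedge in until it stopped hard and let go; it held the clamp open by itself.
2. I slid the long blank under the clamp to the end stop, then pressed it against the side fence and the stop.
3. I pulled the wedge out slowly so the roller came down on the blank.
4. I stood the wedge flat on the bench in front of the jig and moved the arm clear.

**Last checks**
- **Blank:** the final pictures show no gap at the stop or along the fence, and the roller resting on it. Its edges did not shift noticeably when the clamp came down.
- **Other things:** the offcut, block, mouse, driver, jar and both look-alikes appear where they began. In the last top picture the arm hid the goggles and tape, so I did not check those two at the end; I never worked near them.

**What went wrong or disagreed**
- **Wedge drive:** it briefly pressed too hard on the bed, about 37 N vertically at the wrist. I eased it off. Setting the wedge down on the bench also peaked at about 37 N.
- **Sideways push:** my first push to the fence was behind the fence and turned the blank by about 0.015 rad. I fixed this by pressing opposite the fence and then from behind. One of those pushes rode on the blank's top edge, so I repeated it lower.
- **Blank angle:** the camera puts the blank's edges about 0.006 rad off the jig angle I fitted, which I put down to measuring error.

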